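Set up the button-dish carousel at the library craft table

ROBOT

A 6-joint arm with a two-finger parallel gripper is mounted at the origin on the work surface. World frame = base frame: x ahead of the robot, y to its left, z up, the work surface at z = 0. Lengths are in m, angles in rad, forces in N, time in s.
With the tool pointing down it reaches from about 0.35 to 0.85 m from the base axis. Payload 8.1 kg.
Tool frame: the origin (TCP) lies on the mounting face of the last link; the fingertips stand 186 mm ahead of it and the grasp point (between the pads) lies 167 mm ahead of it; y points along the fingers, x is the direction in which the jaws open and shut, and the axes are right-handed (so a half turn about y gives the same grasp; the last joint's range is limited). The gripper opens to 93 mm and grips with 3 to 60 N. Pads are 15 mm wide; open, the fingers measure 128 mm over their backs; the gripper's body (75 mm by 188 mm) begins 65 mm behind the grasp point.
Start: joints at [1.06, 0.13, 1.488, -0, 1.523, -0.085], TCP at [0.248, 0.546, 0.405] pointing down, gripper open.
Joint ranges: [-2.96, 2.96], [-0.89, 2.26], [0.02, 2.5], [-1.34, 4.48], [0, 2.73], [-2.66, 2.66]. Speed limits (rad/s): [2.39, 2.39, 2.79, 3.14, 3.14, 3.14].

INTERFACE

Orientations are given as a rotation vector (axis times angle).
In Python, from plant import robot, imaging gives the robot as it stands.
- The arm moves only by the shell command python3 -m inch 'ROWS' [OPENING] [FORCE]. ROWS is JSON, a list of rows, each an object of numbers: "x", "y", "z": the shift along the tool's x, y, z in mm; "twist": the turn about the tool's y in rad. In form: [{"x": .., "y": .., "z": .., "twist": ..}, ...]. A call has 1 to 12 rows; each row shifts and turns the commanded pose from where the row before left it, along the tool's axes as they then stand; what a row does not reach is not made up. A row lasts 1/10 s, in which the tool goes at most 50 mm and 8.59 degrees, less where a joint would pass 70% of its speed; a pose out of reach is approached as far as the arm can. A call with a gripper value outside its range is refused whole. OPENING is the gripper command: -1 is shut, 1 is fully open, values between are in proportion, set as the call begins (- or left out, the last holds). The fingers move at their own pace and stop on an object; FORCE is the grip in N (left out, the last holds). Time passes only in rows, so rows that do not move let the fingers close. It gives the time, the measured TCP pose, the force and the opening at its end, in the units of the state.
- robot.read_state(): the state, without advancing time (a new reading comes with each control period).
- imaging.read_camera(name): name is "scene" or "top"; returns a dict with "color" (480x640x3 uint8, red, green, blue), "depth" (480x640 float32, m along the optical axis (not along the pixel's ray), 0 where there is no reading), "fx", "fy", "cx", "cy" (pixels), "rvec" (rotation vector, rad) and "tvec" (3), from world to camera coordinates, as OpenCV has them. Camera axes: x right, y down, z forward; pixel columns grow to the right and rows downward; lengths in m; the calibration is good to about 2 mm. A picture is of the moment at which its call begins.
- robot.close_job(): hands the job in, once; it reports no verdict.
The state is a dict: "t": time; "q": joint angles; "dq": joint speeds; "joint_torque": joint torques, N m; "tool_pos": TCP position; "orientation": TCP orientation; "force": force on the tool from outside, world axes, zero at the start; "wrist_torque": the same for the moment, N m; "opening": finger opening in m.
Only numpy, scipy, OpenCV 4.12 (cv2) and the standard library are available. Lean on these libraries where they do the work, as an engineer would, in place of code of your own. Each camera call takes 0.05 s, during which the arm holds its last target.

TASK

Get the craft carousel ready: first take the roll of tape off its spindle and lay it flat in the wooden tray, then put the cork pad on the spindle and stack on it all the button dishes that are on the table, open side up, the widest at the bottom and each next one narrower, and lock them with the black collar on top. The turntable must finish with its red mark at the white pointer (turn it by the red peg); leave the mug, book and glasses case where they are.

Things in the scene. Friction and masses are not known exactly. Their poses are not given: they have to be found in the camera images.
- carousel: dark-wood carousel fixed to the table, 240 mm across its round foot; origin: centre of the foot's underside, on the vertical axis of the turntable and spindle; z up. The foot is 12 mm high; on it, 14 to 24 mm above the table, turns a pale flat wooden disc of 190 mm (the turntable). In the middle of the turntable stands a steel spindle, 12 mm in diameter, its tip (the last 8 mm tapered) 72 mm above the turntable and 96 mm above the table.
- spindle_foot (a point): point on the carousel's vertical axis, on top of the turntable (24 mm above the table), where the spindle begins
- pointer (a point): top of the white pointer block (24 mm radially, 14 mm wide, 26 mm high) on the rim of the carousel's fixed foot, 110 mm from the axis; it shows where the turntable's red mark must come
- turntable (a joint): angle of the turntable in rad: 0 when the red mark and peg point at the white pointer, positive anticlockwise seen from above; range -0.6 to 2.2, starts between 0.7 and 1.5. It turns stiffly (about 0.12 N m, some 1.5 N at the peg) and stays where it is left.
- peg_top (a point): top centre of the red turning peg, an upright pin 14 mm in diameter and 34 mm high, fixed on the turntable 82 mm from the axis, on the red radial mark; the top is 58 mm above the table
- tape_roll: pale roll of tape with a cardboard core, 66 mm outside diameter, 24 mm high, core opening 38 mm; at the start it lies flat on the turntable around the spindle. Origin: centre of its underside, z along its axis
- tray: shallow open dark-wood tray fixed to the table, 150 x 150 mm outside, 18 mm high, walls 4 mm, floor 4 mm; origin: centre of its underside, x and y along its sides
- tray_in (a point): centre of the tray's inner floor, 4 mm above the table; axes as the tray's
- collar: black retaining collar with a steel band, a plain tube 36 mm in diameter and 22 mm high, bore 16 mm, standing upright on the table; the same either way up. Origin: centre of its underside, z along its axis
- cork_pad: flat round cork pad, 50 mm in diameter, 8 mm thick, bore 16 mm, 20 g, lying flat on the table; the same either way up. Origin: centre of its underside at the start, z along its axis
- glasses_case: bystander: glasses case, 155 x 55 x 38 mm, origin centre of underside, length along x
- mug: bystander: white mug, 78 mm across, 90 mm high, handle to its +y, origin centre of underside
- book: bystander: green book lying flat, 120 x 170 x 30 mm, origin centre of underside
- dish_blue: blue round button dish, 68 mm outside diameter, 13 mm high, open on top, with a central tube as high as its rim and a bore of 16 mm right through; 50 g; the walls are near enough round to be gripped across the outside in any direction. Origin: centre of its underside, z up. Not in every start (None: absent). Dishes stand flat on the table at the start and stack 13 mm apart.
- dish_green: green round button dish, 60 mm outside diameter, 13 mm high, open on top, with a central tube as high as its rim and a bore of 16 mm right through; 50 g; the walls are near enough round to be gripped across the outside in any direction. Origin: centre of its underside, z up. Not in every start (None: absent). Dishes stand flat on the table at the start and stack 13 mm apart.
- dish_yellow: yellow round button dish, 52 mm outside diameter, 13 mm high, open on top, with a central tube as high as its rim and a bore of 16 mm right through; 50 g; the walls are near enough round to be gripped across the outside in any direction. Origin: centre of its underside, z up. Not in every start (None: absent). Dishes stand flat on the table at the start and stack 13 mm apart.
- dish_orange: orange round button dish, 44 mm outside diameter, 13 mm high, open on top, with a central tube as high as its rim and a bore of 16 mm right through; 50 g; the walls are near enough round to be gripped across the outside in any direction. Origin: centre of its underside, z up. Not in every start (None: absent). Dishes stand flat on the table at the start and stack 13 mm apart.

How it is judged:
By the outcome, as a careful person would: the job done as asked, in the order asked, and still so for the second after the job is handed in, with the robot touching nothing.
Of dish_blue, dish_green, dish_yellow, dish_orange only 2 to 4 are there at a start; the rules pass over those that are not, and their reading is None.
At some moment in a run one of dish_blue, dish_green, dish_yellow, dish_orange, collar, cork_pad may be knocked a few centimetres aside while the robot is not near it.
It also fails if it takes over 210 s, if anything falls off the work surface, if the arm or the gripper's body presses on something with over 40 N, if the wrist force passes 120 N, or if a joint passes its speed limit or range.

## Working session

There is one attempt and no reset: what is moved stays moved. The work goes in short steps, Python scripts to look and compute and a shell command to move; the robot and the scene stay as the last step left them, time stands still between calls to the robot, and variables do not carry over. Pictures are saved under pics/ and viewed, and the job is handed in when it is done.

```bash
ls -R . | head -50; mkdir -p pics
cat > h.py <<'E'
import numpy as np,cv2
from plant import robot,imaging
def shot(name,fn=None):
    c=imaging.read_camera(name)
    if fn: cv2.imwrite('pics/'+fn,c['color'][:,:,::-1])
    return c
def ray(c,u,v):
    R=cv2.Rodrigues(np.array(c['rvec'],float))[0];t=np.array(c['tvec'],float).reshape(3)
    d=R.T@np.array([(u-c['cx'])/c['fx'],(v-c['cy'])/c['fy'],1.]); return -R.T@t,d
def onplane(c,u,v,z):
    o,d=ray(c,u,v); return o+d*(z-o[2])/d[2]
def proj(c,p):
    return cv2.projectPoints(np.array([p],float),np.array(c['rvec'],float),np.array(c['tvec'],float),np.array([[c['fx'],0,c['cx']],[0,c['fy'],c['cy']],[0,0,1.]]),None)[0].ravel()
E
python3 - <<'E'
from h import *
s=robot.read_state(); print(s)
a=shot('scene','s0.png');b=shot('top','t0.png')
for c in(a,b): print(c['fx'],c['cx'],c['cy'],ray(c,c['cx'],c['cy']))
E
```

```text
.:
pics

./pics:
{'t': 0.0, 'q': array([ 1.05957491e+00,  1.31151236e-01,  1.48929518e+00,  1.65790381e-05,
        1.52296414e+00, -8.54174562e-02]), 'dq': array([-0.00133413,  0.00112798, -0.00057422, -0.00064092, -0.00051754,
       -0.00083789]), 'joint_torque': array([-9.42757179e-04, -5.59817362e+01, -4.91768789e+01,  7.65357306e-02,
        3.50624369e-02,  2.41891883e-05]), 'tool_pos': array([0.24770613, 0.5462307 , 0.40368432]), 'orientation': array([-1.38192136, -0.88887278,  0.89152538]), 'force': array([0.14862208, 0.41666285, 0.40471019]), 'wrist_torque': array([ 0.04904705, -0.01126906,  0.03479133]), 'opening': 0.09316336126386424}
590.137275944353 326.72701919574723 236.06013315958435 (array([ 1.46614523, -0.11534141,  0.70402615]), array([-0.8049012 ,  0.13746108, -0.57726814]))
519.91909533351 319.01120960766593 239.96435287898518 (array([0.52196728, 0.02729241, 1.05944616]), array([ 0.07050863, -0.01623461, -0.99737905]))
```

View pics/s0.png

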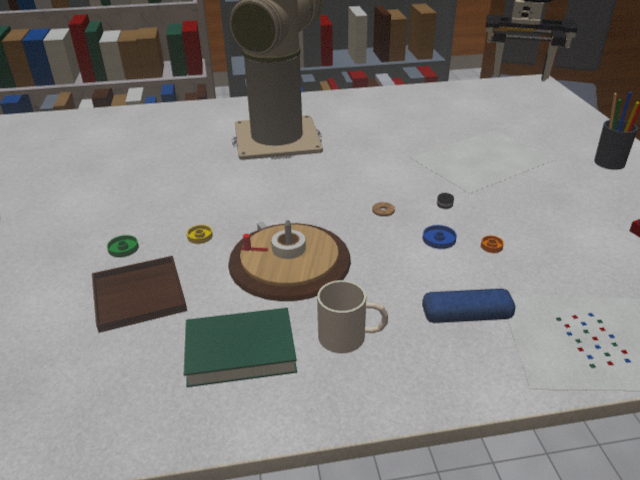

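View pics/t0.png

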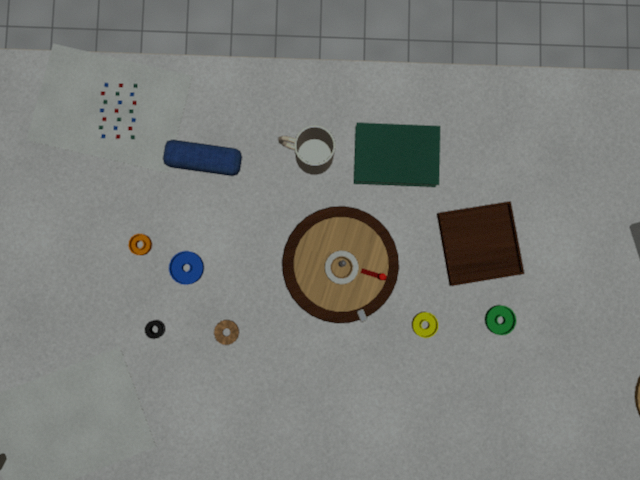

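Run:
```python
from h import *
s=robot.read_state(); R=cv2.Rodrigues(s['orientation'])[0]; print(R.round(3))
```

```text
[[ 0.413 -0.001 -0.911]
 [ 0.911 -0.001  0.413]
 [-0.002 -1.     0.   ]]
```

```bash
cat >> h.py <<'E'
RNG={'blue':((100,150,60),(125,255,255),.0065),'green':((50,120,50),(80,255,255),.0065),'yellow':((25,140,90),(34,255,255),.0065),'orange':((8,170,120),(18,255,255),.0065)}
def blobs(c,lo,hi,amin=60):
    hsv=cv2.cvtColor(c['color'],cv2.COLOR_RGB2HSV); m=cv2.inRange(hsv,lo,hi)
    m=cv2.morphologyEx(m,cv2.MORPH_CLOSE,np.ones((3,3)))
    cs,_=cv2.findContours(m,cv2.RETR_EXTERNAL,cv2.CHAIN_APPROX_NONE); out=[]
    for k in cs:
        M=cv2.moments(k)
        if M['m00']>amin: out.append((M['m10']/M['m00'],M['m01']/M['m00'],M['m00'],k))
    return sorted(out,key=lambda o:-o[2])
def pos(c,n,amin=60):
    lo,hi,z=RNG[n]
    return [(o[0].__round__(1),o[1].__round__(1),o[2],(onplane(c,o[0],o[1],z)*1000).round(1)[:2]) for o in blobs(c,lo,hi,amin)][:4]
E
python3 - <<'E'
from h import *
for n in('top','scene'):
    c=shot(n); hsv=cv2.cvtColor(c['color'],cv2.COLOR_RGB2HSV)
    print(n)
    for k in RNG: print(k,pos(c,k))
    pts=[(217,332),(155,323),(410,324),(381,277),(341,252),(480,240),(362,315)] if n=='top' else [(374,209),(445,205),(247,242),(290,240),(262,228)]
    for u,v in pts: print((u,v),hsv[v,u],c['depth'][v,u])
E
python3 - <<'E'
from h import *
c=shot('top')
cv2.imwrite('pics/t1.png',cv2.resize(c['color'][180:370,260:540,::-1],None,fx=2.8,fy=2.8,interpolation=cv2.INTER_CUBIC))
E
```

```text
top
blue [(202.0, 156.1, 1488.5, array([761.5, 254.1])), (185.9, 267.4, 820.5, array([533.5, 276.7]))]
green [(396.7, 153.6, 4664.0, array([ 779.2, -145.1])), (500.6, 319.8, 633.5, array([ 445. , -361.2]))]
yellow [(424.9, 324.5, 476.0, array([ 431.7, -207.7]))]
orange [(139.0, 244.1, 312.0, array([577.9, 372.9]))]
(217, 332) [ 16 130 116] 1.0350071
(155, 323) [120  20  25] 1.0211316
(410, 324) [ 50   6 138] 1.0532268
(381, 277) [  1 219 150] 1.0020155
(341, 252) [ 60   7 142] 1.0140501
(480, 240) [ 13 184  47] 1.0617825
(362, 315) [101  16 125] 1.0309398
scene
blue [(439.6, 236.2, 321.0, array([536.8, 277.2])), (35.7, 34.7, 186.5, array([-1100.6,  -852.8])), (10.9, 99.0, 95.0, array([-408.1, -779.1])), (167.0, 88.8, 67.5, array([-400.4, -307.6]))]
green [(123.1, 245.0, 249.0, array([ 448.3, -357.7]))]
yellow [(199.0, 233.4, 162.0, array([ 435. , -207.1]))]
orange [(492.6, 242.0, 169.5, array([575.8, 375. ]))]
(374, 209) [ 14 100 127] 1.2941663
(445, 205) [10 11 72] 1.3001814
(247, 242) [179 117  89] 1.13192
(290, 240) [10 33 70] 1.1212722
(262, 228) [ 19  30 121] 1.203606
```

View pics/t1.png

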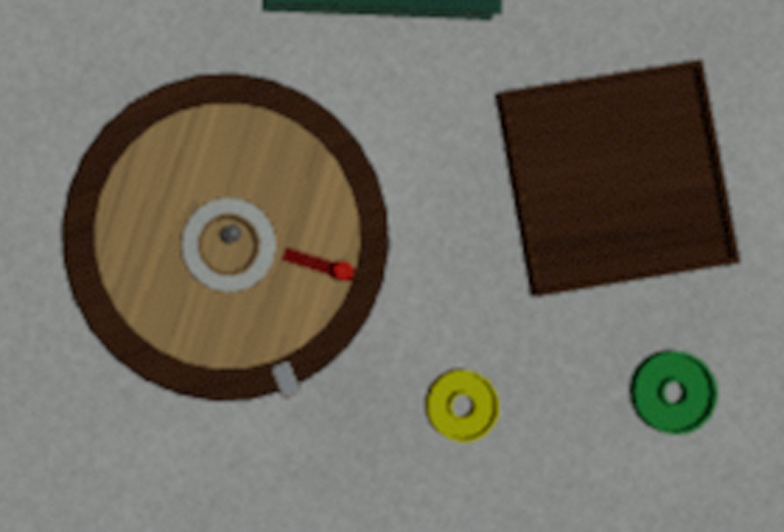

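Run:
```python
from h import *
for n in('top','scene'):
    c=shot(n); hsv=cv2.cvtColor(c['color'],cv2.COLOR_RGB2HSV)
    roi=(265,190,420,340) if n=='top' else (220,210,360,305)
    m=cv2.inRange(hsv,(10,70,85),(24,150,255)); z=np.zeros_like(m); x0,y0,x1,y1=roi; z[y0:y1,x0:x1]=m[y0:y1,x0:x1]
    z=cv2.morphologyEx(z,cv2.MORPH_OPEN,np.ones((3,3)))
    cs,_=cv2.findContours(z,cv2.RETR_EXTERNAL,cv2.CHAIN_APPROX_NONE); k=cv2.convexHull(max(cs,key=cv2.contourArea))
    # world pts on plane z=.024, circle fit
    P=np.array([onplane(c,u,v,.024)[:2] for u,v in k[:,0]])
    A=np.c_[2*P,np.ones(len(P))]; s=np.linalg.lstsq(A,(P**2).sum(1),rcond=None)[0]; r=np.sqrt(s[2]+s[:2]@s[:2])
    print(n,'disc centre',s[:2]*1000,'r',r*1000, 'resid',np.std(np.hypot(*(P-s[:2]).T)-r)*1000)
    ctr=s[:2]
    # dark foot
    m=cv2.inRange(hsv,(0,0,0),(25,255,65)); z=np.zeros_like(m); z[y0:y1,x0:x1]=m[y0:y1,x0:x1]
    # red
    m1=cv2.inRange(hsv,(0,120,60),(6,255,255))|cv2.inRange(hsv,(170,80,50),(180,255,255)); zz=np.zeros_like(m1); zz[y0:y1,x0:x1]=m1[y0:y1,x0:x1]
    ys,xs=np.nonzero(zz); print('red',xs.min(),xs.max(),ys.min(),ys.max())
    if n=='top':
        for nm,(u,v,h) in dict(pegtop=(382.5,276.5,.058),pointer=(362,315.3,.026),tip=(342,263.5,.096)).items():
            p=onplane(c,u,v,h)[:2]; d=p-ctr; print(nm,p*1000,np.hypot(*d)*1000,np.degrees(np.arctan2(d[1],d[0])))
    print(n,'axis px at foot,tip',proj(c,[*ctr,.024]),proj(c,[*ctr,.096]))
    # tape top ring
    # cork, collar
    for nm,lo,hi,h in(('cork',(10,85,90),(20,150,200),.004),('black',(0,0,0),(180,80,60),.011)):
        R=(205,315,250,350) if nm=='cork' else (140,315,172,342)
        if n=='scene': R=(366,198,402,220) if nm=='cork' else (430,190,462,212)
        sub=dict(c); img=np.full_like(c['color'],255); img[R[1]:R[3],R[0]:R[2]]=c['color'][R[1]:R[3],R[0]:R[2]]; sub['color']=img
        for o in blobs(sub,lo,hi,30)[:2]: print(nm,o[:3],onplane(c,o[0],o[1],h)*1000)
    if n=='top':
        for u,v in((437.5,213),(510.5,202),(523.5,273),(450.5,285)): print('tray corner',onplane(c,u,v,.018)[:2]*1000)
    S=c['color'][190:340,265:420] if n=='top' else c['color'][200:305,220:375]
    cv2.imwrite(f'pics/car_{n}.png',cv2.resize(S[:,:,::-1],None,fx=4,fy=4,interpolation=cv2.INTER_NEAREST))
```

```text
top disc centre [549.3726949  -34.14338581] r 94.38608176117502 resid 0.22224254328473536
red 361 386 269 279
pegtop [ 525.68635821 -113.15298415] 82.48369036361248 -106.68823769703566
pointer [448.2529823  -78.45195044] 110.40129155360079 -156.3379624021574
tip [547.5593163  -32.16446688] 2.684112904648622 132.50052726316923
top axis px at foot,tip [340.7631904  263.51600831] [343.08933876 262.55064854]
cork (225.94698795180722, 331.7738955823293, 415.0) [406.9662898  191.61775336   4.        ]
black (154.46259842519686, 328.8845144356955, 254.0) [409.87903638 332.2823442   11.        ]
tray corner [ 657.02927439 -227.97265202]
tray corner [ 683.8561008  -376.67813786]
tray corner [ 540.50381934 -403.1539265 ]
tray corner [ 512.50181211 -255.71605068]
scene disc centre [556.05333401 -34.48094023] r 97.154939288789 resid 1.6558922086846577
red 241 267 234 250
scene axis px at foot,tip [288.708452   251.79437937] [286.9441623  220.69788708]
cork (382.93093922651934, 208.39226519337018, 181.0) [409.28815763 191.06867535   4.        ]
black (445.3048780487805, 200.4451219512195, 164.0) [413.94065561 331.86931882  11.        ]
```

View pics/car_top.png

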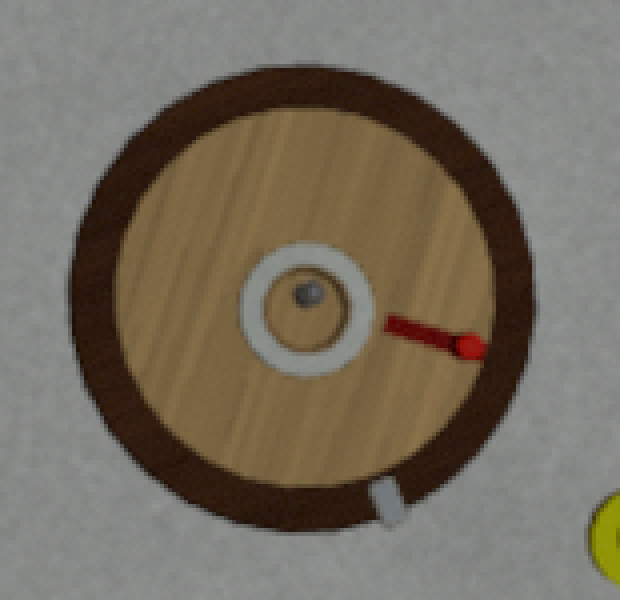

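View pics/car_scene.png

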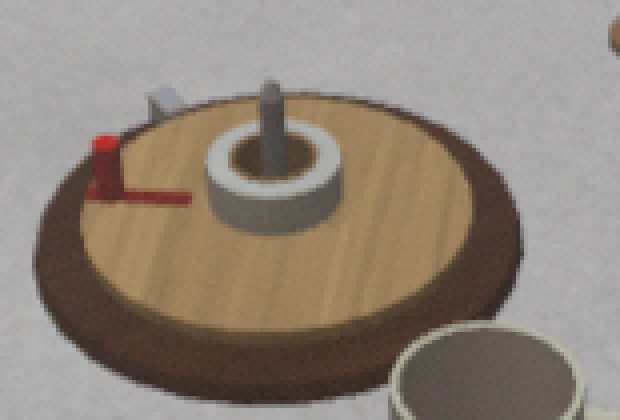

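```bash
cat >> h.py <<'E'
def go(x,y,ztip,theta_deg=None):
    """print twist, then tool-axis shifts (mm) to bring axis to x,y (mm) & fingertips to ztip (mm)"""
    s=robot.read_state(); R=cv2.Rodrigues(s['orientation'])[0]; th=np.arctan2(R[1,0],R[0,0])
    tw=0.
    if theta_deg is not None:
        tw=(th-np.radians(theta_deg)+np.pi/2)%np.pi-np.pi/2; th-=tw
    d=np.array([x,y])-s['tool_pos'][:2]*1000
    ex=np.array([np.cos(th),np.sin(th)]); ez=np.array([-np.sin(th),np.cos(th)])
    print(f"t={s['t']:.1f} th={np.degrees(th+tw):.1f} q1={np.degrees(s['q'][0]):.0f} q6={s['q'][5]:.2f} tilt={R[2,:].round(3)} twist={tw:.3f} X={d@ex:.1f} Z={d@ez:.1f} Ydown={s['tool_pos'][2]*1000-186-ztip:.1f} tip now={s['tool_pos'][2]*1000-186:.1f} F={s['force'].round(1)} op={s['opening']*1000:.1f}")
E
python3 -m inch '[{"twist":0.148},{"twist":0.148},{"twist":0.148},{"twist":0.148},{"twist":0.148},{"twist":0.148},{"twist":0.148},{"twist":0.148},{"twist":0.148},{"twist":0.108}]' 1 10
python3 -c "
from h import *
go(551,-34,130,-17)"
```

```text
t=0.3 th=65.6 q1=61 q6=-0.09 tilt=[-0. -1.  0.] twist=1.442 X=459.7 Z=-466.4 Ydown=88.5 tip now=218.5 F=[-0.1 -0.3 -0.3] op=93.0$[0]: bad value
```

```bash
python3 -m inch '[{"x":0,"y":0,"z":0,"twist":0.148},{"x":0,"y":0,"z":0,"twist":0.148}]' 1 10
```

```text
t: 0.55
tool_pos: [0.2478, 0.5464, 0.4047]
orientation: [-1.469, -0.659, 0.659]
force: [-0.0, -0.2, -0.3]
opening: 0.0931
```

```bash
python3 -m inch '[{"x":0,"y":0,"z":0,"twist":0.148},{"x":0,"y":0,"z":0,"twist":0.148},{"x":0,"y":0,"z":0,"twist":0.148},{"x":0,"y":0,"z":0,"twist":0.148},{"x":0,"y":0,"z":0,"twist":0.148},{"x":0,"y":0,"z":0,"twist":0.148},{"x":0,"y":0,"z":0,"twist":0.148},{"x":0,"y":0,"z":0,"twist":0.108}]'
python3 -c "
from h import *
go(551,-34,130,-17)"
```

```text
t: 1.35
tool_pos: [0.2478, 0.5464, 0.4047]
orientation: [-1.558, 0.236, -0.236]
force: [-0.4, 0.5, 0.6]
opening: 0.0928
t=1.4 th=-17.2 q1=61 q6=1.36 tilt=[ 0. -1. -0.] twist=-0.004 X=459.6 Z=-466.4 Ydown=88.7 tip now=218.7 F=[-0.4  0.5  0.6] op=92.8
```

```bash
python3 -m inch '[{"x":30,"y":0,"z":-30,"twist":0},{"x":30,"y":0,"z":-30,"twist":0},{"x":30,"y":0,"z":-30,"twist":0},{"x":30,"y":0,"z":-30,"twist":0},{"x":30,"y":0,"z":-30,"twist":0},{"x":30,"y":0,"z":-30,"twist":0},{"x":30,"y":0,"z":-30,"twist":0},{"x":30,"y":0,"z":-30,"twist":0},{"x":30,"y":0,"z":-30,"twist":0},{"x":30,"y":0,"z":-30,"twist":0},{"x":30,"y":0,"z":-30,"twist":0},{"x":30,"y":0,"z":-30,"twist":0}]'
python3 -c "
from h import *
go(551,-34,130,-17)"
```

```text
t: 2.55
tool_pos: [0.4881, 0.0956, 0.405]
orientation: [-1.558, 0.231, -0.232]
force: [0.0, 0.2, -0.1]
opening: 0.0931
t=2.5 th=-16.9 q1=5 q6=0.39 tilt=[ 0.001 -1.     0.   ] twist=0.002 X=98.1 Z=-105.6 Ydown=89.0 tip now=219.0 F=[ 0.   0.2 -0.1] op=93.1
```

```bash
python3 -m inch '[{"x":25,"y":0,"z":-27,"twist":0},{"x":25,"y":10,"z":-27,"twist":0},{"x":25,"y":20,"z":-27,"twist":0},{"x":23,"y":20,"z":-25,"twist":0},{"x":0,"y":20,"z":0,"twist":0},{"x":0,"y":19,"z":0,"twist":0},{"x":0,"y":0,"z":0,"twist":0}]'
python3 -c "
from h import *
go(551,-34,26,-17)
for n in('top','scene'): 
  c=shot(n,n+'_2.png')"
```

```text
t: 3.25
tool_pos: [0.5494, -0.0328, 0.3124]
orientation: [-1.558, 0.237, -0.228]
force: [0.1, 0.0, -0.3]
opening: 0.0929
t=3.2 th=-16.9 q1=-9 q6=0.14 tilt=[-0.006 -1.    -0.001] twist=0.001 X=1.9 Z=-0.6 Ydown=100.4 tip now=126.4 F=[ 0.1  0.  -0.3] op=92.9
```

View pics/scene_2.png

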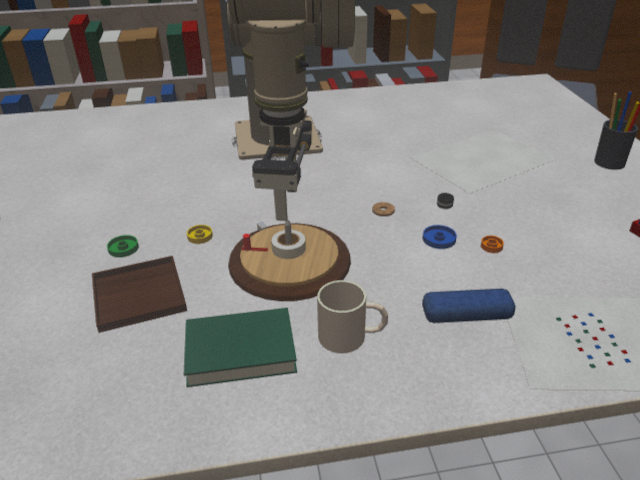

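View pics/top_2.png

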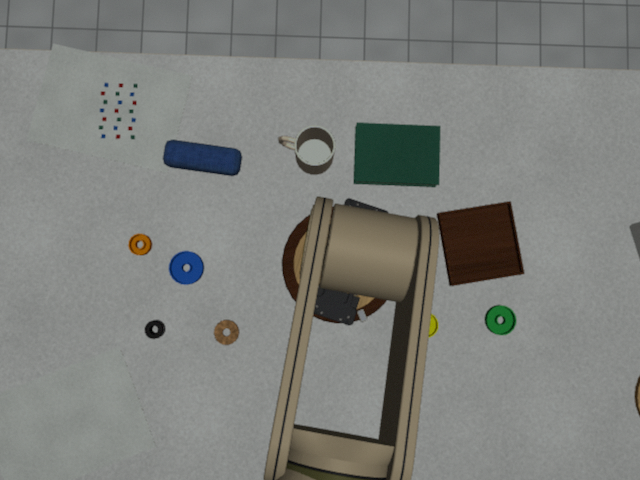

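```bash
python3 -m inch '[{"x":2,"y":10,"z":0,"twist":0},{"x":0,"y":25,"z":0,"twist":0},{"x":0,"y":25,"z":0,"twist":0},{"x":0,"y":20,"z":0,"twist":0},{"x":0,"y":12,"z":0,"twist":0},{"x":0,"y":4,"z":0,"twist":0},{"x":0,"y":0,"z":0,"twist":0}]' 1
python3 -c "
from h import *
go(551,-34,30,-17)"
python3 -m inch '[{"x":0,"y":0,"z":0,"twist":0},{"x":0,"y":0,"z":0,"twist":0},{"x":0,"y":0,"z":0,"twist":0},{"x":0,"y":0,"z":0,"twist":0},{"x":0,"y":0,"z":0,"twist":0},{"x":0,"y":0,"z":0,"twist":0}]' 0.2 10
```

```text
t: 4.05
tool_pos: [0.5527, -0.0331, 0.22]
orientation: [-1.558, 0.231, -0.232]
force: [0.7, -0.5, -0.2]
opening: 0.0932
t=4.0 th=-16.9 q1=-9 q6=0.14 tilt=[ 0. -1. -0.] twist=0.002 X=-1.3 Z=-1.4 Ydown=4.0 tip now=34.0 F=[ 0.7 -0.5 -0.2] op=93.2
t: 4.65
tool_pos: [0.5527, -0.0332, 0.2203]
orientation: [-1.558, 0.231, -0.232]
force: [-2.1, 0.6, 5.9]
opening: 0.0667
```

```bash
python3 -m inch '[{"x":0,"y":0,"z":0,"twist":0},{"x":0,"y":0,"z":0,"twist":0},{"x":0,"y":-8,"z":0,"twist":0},{"x":0,"y":-20,"z":0,"twist":0},{"x":0,"y":-30,"z":0,"twist":0},{"x":0,"y":-30,"z":0,"twist":0},{"x":0,"y":-12,"z":0,"twist":0},{"x":0,"y":0,"z":0,"twist":0}]' 0 15
python3 -c "
from h import *
go(598.5,-315.9,30)
c=shot('scene','s3.png')"
```

```text
t: 5.45
tool_pos: [0.5532, -0.0333, 0.322]
orientation: [-1.558, 0.228, -0.235]
force: [-0.2, -0.1, -0.9]
opening: 0.0666
t=5.5 th=-16.9 q1=-9 q6=0.14 tilt=[ 0.004 -1.     0.001] twist=0.000 X=125.5 Z=-257.2 Ydown=106.0 tip now=136.0 F=[-0.2 -0.1 -0.9] op=66.6
```

View pics/s3.png

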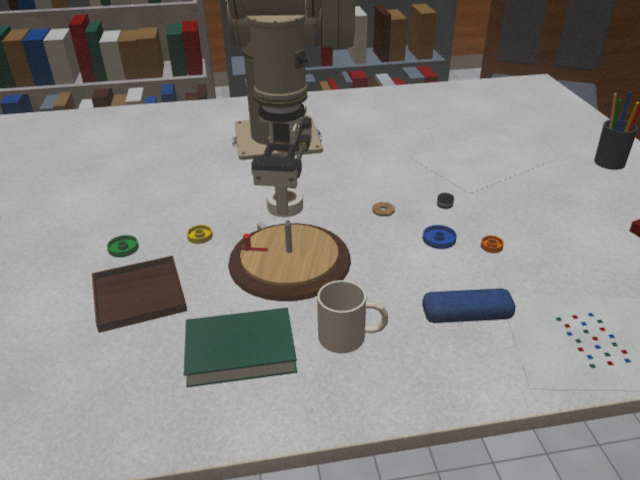

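```bash
python3 -m inch '[{"x":13,"y":0,"z":-27,"twist":0},{"x":16,"y":0,"z":-33,"twist":0},{"x":16,"y":0,"z":-33,"twist":0},{"x":16,"y":0,"z":-33,"twist":0},{"x":16,"y":0,"z":-33,"twist":0},{"x":16,"y":0,"z":-33,"twist":0},{"x":16,"y":20,"z":-33,"twist":0},{"x":16,"y":30,"z":-32,"twist":0},{"x":0,"y":30,"z":0,"twist":0},{"x":0,"y":20,"z":0,"twist":0},{"x":0,"y":0,"z":0,"twist":0}]'
python3 -c "
from h import *
go(598.5,-315.9,14)"
```

```text
t: 6.6
tool_pos: [0.5946, -0.3142, 0.2121]
orientation: [-1.554, 0.24, -0.224]
force: [0.1, 0.2, -1.6]
opening: 0.0669
t=6.6 th=-16.9 q1=-32 q6=-0.27 tilt=[-0.011 -1.     0.003] twist=0.000 X=4.3 Z=-0.5 Ydown=12.1 tip now=26.1 F=[ 0.1  0.2 -1.6] op=66.9
```

```bash
python3 -m inch '[{"x":4,"y":0,"z":0,"twist":0},{"x":0,"y":0,"z":0,"twist":0},{"x":0,"y":0,"z":0,"twist":0}]'
python3 -c "
from h import *
go(598.5,-315.9,14)"
```

```text
t: 6.9
tool_pos: [0.602, -0.3167, 0.2217]
orientation: [-1.56, 0.229, -0.233]
force: [-1.4, -0.0, -1.1]
opening: 0.0665
t=6.9 th=-16.9 q1=-32 q6=-0.27 tilt=[ 0.003 -1.    -0.001] twist=0.000 X=-3.6 Z=-0.2 Ydown=21.7 tip now=35.7 F=[-1.4 -0.  -1.1] op=66.5
```

```bash
python3 -m inch '[{"x":-3,"y":8,"z":0,"twist":0},{"x":0,"y":8,"z":0,"twist":0},{"x":0,"y":5,"z":0,"twist":0},{"x":0,"y":0,"z":0,"twist":0},{"x":0,"y":0,"z":0,"twist":0},{"x":0,"y":0,"z":0,"twist":0}]'
python3 -c "
from h import *
go(598.5,-315.9,14)"
python3 -m inch '[{"x":0,"y":0,"z":0,"twist":0},{"x":0,"y":0,"z":0,"twist":0},{"x":0,"y":0,"z":0,"twist":0},{"x":0,"y":-5,"z":0,"twist":0},{"x":0,"y":-15,"z":0,"twist":0},{"x":0,"y":-30,"z":0,"twist":0},{"x":0,"y":-40,"z":0,"twist":0},{"x":0,"y":-30,"z":0,"twist":0}]' 0.85
python3 -c "
from h import *
go(552,-34,110)
c=shot('scene','s4.png')"
```

```text
t: 7.5
tool_pos: [0.5982, -0.3156, 0.1986]
orientation: [-1.558, 0.232, -0.231]
force: [-2.0, 0.7, 2.2]
opening: 0.0668
t=7.5 th=-16.9 q1=-32 q6=-0.27 tilt=[-0. -1.  0.] twist=0.000 X=0.4 Z=-0.2 Ydown=-1.4 tip now=12.6 F=[-2.   0.7  2.2] op=66.8
t: 8.3
tool_pos: [0.5986, -0.3159, 0.3229]
orientation: [-1.56, 0.229, -0.234]
force: [1.0, 0.8, 1.3]
opening: 0.0862
t=8.3 th=-16.9 q1=-32 q6=-0.27 tilt=[ 0.003 -1.    -0.001] twist=0.000 X=-126.5 Z=256.2 Ydown=26.9 tip now=136.9 F=[1.  0.8 1.3] op=86.2
```

View pics/s4.png

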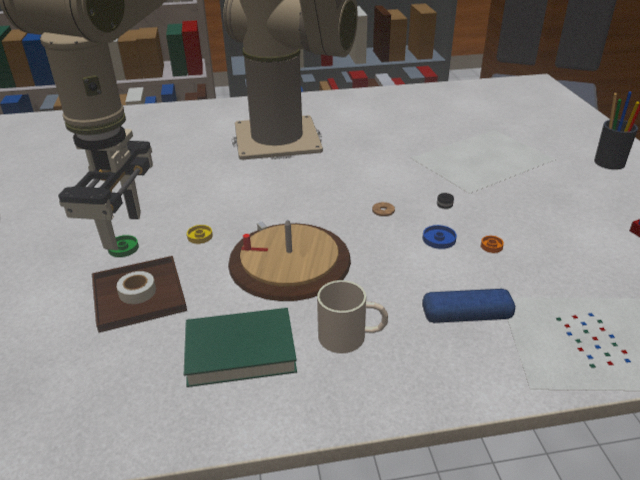

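```bash
python3 -m inch '[{"x":-12,"y":0,"z":26,"twist":0},{"x":-16,"y":0,"z":33,"twist":0},{"x":-16,"y":0,"z":33,"twist":0},{"x":-16,"y":0,"z":33,"twist":0},{"x":-16,"y":0,"z":33,"twist":0},{"x":-16,"y":0,"z":33,"twist":0},{"x":-16,"y":0,"z":33,"twist":0},{"x":-16,"y":0,"z":30,"twist":0},{"x":-2,"y":20,"z":2,"twist":0},{"x":0,"y":20,"z":0,"twist":0},{"x":0,"y":20,"z":0,"twist":0},{"x":0,"y":10,"z":0,"twist":0}]' -0.3 3
python3 -m inch '[{"x":0,"y":0,"z":0,"twist":0},{"x":0,"y":0,"z":0,"twist":0},{"x":0,"y":0,"z":0,"twist":0}]' 
python3 -c "
from h import *
go(551,-34,60)"
```

```text
t: 9.55
tool_pos: [0.5517, -0.0339, 0.248]
orientation: [-1.558, 0.232, -0.231]
force: [1.3, -0.3, 0.1]
opening: 0.0326
t: 9.85
tool_pos: [0.5528, -0.0343, 0.2503]
orientation: [-1.558, 0.23, -0.234]
force: [-0.3, -0.6, 0.7]
opening: 0.0324
t=9.8 th=-16.9 q1=-9 q6=0.14 tilt=[ 0.002 -1.     0.   ] twist=0.000 X=-1.9 Z=-0.2 Ydown=4.3 tip now=64.3 F=[-0.3 -0.6  0.7] op=32.4
```

Close on the spindle gently and read.

```bash
python3 -m inch '[{"x":0,"y":0,"z":0,"twist":0},{"x":0,"y":0,"z":0,"twist":0},{"x":0,"y":0,"z":0,"twist":0},{"x":0,"y":0,"z":0,"twist":0},{"x":0,"y":0,"z":0,"twist":0},{"x":0,"y":0,"z":0,"twist":0}]' -1 3
python3 -c "
from h import *
go(551,-34,60)"
python3 -m inch '[{"x":0,"y":0,"z":0,"twist":0},{"x":0,"y":0,"z":0,"twist":0},{"x":0,"y":0,"z":0,"twist":0}]' -1 20
python3 -c "
from h import *
go(551,-34,60)"
```

```text
t: 10.45
tool_pos: [0.5515, -0.0339, 0.2486]
orientation: [-1.558, 0.233, -0.229]
force: [-6.1, 2.0, 4.4]
opening: 0.0133
t=10.4 th=-16.9 q1=-9 q6=0.14 tilt=[-0.002 -1.    -0.   ] twist=0.000 X=-0.5 Z=-0.2 Ydown=2.6 tip now=62.6 F=[-6.1  2.   4.4] op=13.3
t: 10.75
tool_pos: [0.5513, -0.0338, 0.2486]
orientation: [-1.558, 0.234, -0.229]
force: [-8.1, 1.9, 6.8]
opening: 0.0115
t=10.8 th=-16.9 q1=-9 q6=0.14 tilt=[-0.003 -1.    -0.   ] twist=0.000 X=-0.2 Z=-0.3 Ydown=2.6 tip now=62.6 F=[-8.1  1.9  6.8] op=11.5
```

```bash
python3 -m inch '[{"x":-1,"y":0,"z":0,"twist":0},{"x":0,"y":0,"z":0,"twist":0},{"x":0,"y":0,"z":0,"twist":-0.14},{"x":0,"y":0,"z":0,"twist":-0.148},{"x":0,"y":0,"z":0,"twist":-0.148},{"x":0,"y":0,"z":0,"twist":-0.148},{"x":0,"y":0,"z":0,"twist":-0.148},{"x":0,"y":0,"z":0,"twist":-0.148},{"x":0,"y":0,"z":0,"twist":-0.148},{"x":0,"y":0,"z":0,"twist":-0.148},{"x":0,"y":0,"z":0,"twist":-0.148},{"x":0,"y":0,"z":0,"twist":-0.148}]' -0.2 3
python3 -m inch '[{"x":0,"y":0,"z":0,"twist":-0.1},{"x":0,"y":0,"z":0,"twist":0},{"x":0,"y":0,"z":0,"twist":0}]' -0.2 3
python3 -c "
from h import *
go(551,-34,60)"
python3 -m inch '[{"x":0,"y":0,"z":0,"twist":0},{"x":0,"y":0,"z":0,"twist":0},{"x":0,"y":0,"z":0,"twist":0},{"x":0,"y":0,"z":0,"twist":0},{"x":0,"y":0,"z":0,"twist":0},{"x":0,"y":0,"z":0,"twist":0},{"x":0,"y":0,"z":0,"twist":0}]' -1 10
python3 -c "
from h import *
go(551,-34,60)"
```

```text
t: 11.95
tool_pos: [0.5514, -0.0339, 0.2488]
orientation: [-1.368, -0.919, 0.919]
force: [-0.1, -0.4, 0.7]
opening: 0.0373
t: 12.25
tool_pos: [0.5513, -0.0339, 0.2488]
orientation: [-1.335, -0.988, 0.988]
force: [0.1, 0.1, 0.4]
opening: 0.0374
t=12.2 th=73.0 q1=-9 q6=-1.43 tilt=[ 0. -1. -0.] twist=0.000 X=-0.2 Z=0.2 Ydown=2.8 tip now=62.8 F=[0.1 0.1 0.4] op=37.4
t: 12.95
tool_pos: [0.5512, -0.034, 0.2487]
orientation: [-1.334, -0.99, 0.99]
force: [-1.0, -2.1, -0.0]
opening: 0.0116
t=12.9 th=73.2 q1=-9 q6=-1.43 tilt=[-0. -1.  0.] twist=0.000 X=-0.0 Z=0.2 Ydown=2.7 tip now=62.7 F=[-1.  -2.1 -0. ] op=11.6
```

```bash
python3 -m inch '[{"x":0,"y":0,"z":0,"twist":0},{"x":0,"y":0,"z":0,"twist":0},{"x":0,"y":-15,"z":0,"twist":0.12},{"x":0,"y":-20,"z":0,"twist":0.148},{"x":0,"y":-10,"z":0,"twist":0.148},{"x":0,"y":0,"z":0,"twist":0.148},{"x":0,"y":0,"z":0,"twist":0.148},{"x":0,"y":0,"z":0,"twist":0.148},{"x":0,"y":0,"z":0,"twist":0.148},{"x":0,"y":0,"z":0,"twist":0.148},{"x":0,"y":0,"z":0,"twist":0.148},{"x":0,"y":0,"z":0,"twist":0.148}]' -0.3 10
python3 -m inch '[{"x":0,"y":0,"z":0,"twist":0.118},{"x":0,"y":0,"z":0,"twist":0}]'
python3 -c "
from h import *
go(527.5,-113,38,-17)"
```

```text
t: 14.15
tool_pos: [0.5512, -0.0336, 0.2937]
orientation: [-1.566, 0.142, -0.142]
force: [-0.3, 0.3, -0.5]
opening: 0.0324
t: 14.35
tool_pos: [0.5512, -0.0337, 0.2937]
orientation: [-1.558, 0.231, -0.231]
force: [-0.1, 0.6, -0.0]
opening: 0.032
t=14.3 th=-16.9 q1=-9 q6=0.14 tilt=[ 0. -1.  0.] twist=0.002 X=0.5 Z=-82.8 Ydown=69.7 tip now=107.7 F=[-0.1  0.6 -0. ] op=32.0
```

```bash
python3 -m inch '[{"x":0,"y":0,"z":-22,"twist":0},{"x":0,"y":0,"z":-30,"twist":0},{"x":0,"y":10,"z":-31,"twist":0},{"x":0,"y":15,"z":0,"twist":0},{"x":0,"y":18,"z":0,"twist":0},{"x":0,"y":15,"z":0,"twist":0},{"x":0,"y":10,"z":0,"twist":0},{"x":0,"y":0,"z":0,"twist":0},{"x":0,"y":0,"z":0,"twist":0}]'
python3 -c "
from h import *
go(527.5,-113,38,-17)"
python3 -m inch '[{"x":0,"y":0,"z":0,"twist":0},{"x":0,"y":0,"z":0,"twist":0},{"x":0,"y":0,"z":0,"twist":0},{"x":0,"y":0,"z":0,"twist":0},{"x":0,"y":0,"z":0,"twist":0}]' -1 6
python3 - <<'E'
from h import *
go(527.5,-113,38,-17)
# waypoints along the arc in tool increments, 12 steps
s=robot.read_state(); R=cv2.Rodrigues(s['orientation'])[0]; th=np.arctan2(R[1,0],R[0,0]); p=s['tool_pos'][:2]*1000-np.array([551.,-34.2])
print('r',np.hypot(*p),'ang',np.degrees(np.arctan2(p[1],p[0])))
shot('scene','s5.png')
E
```

```text
t: 15.25
tool_pos: [0.5274, -0.1129, 0.2258]
orientation: [-1.559, 0.229, -0.229]
force: [0.8, -0.2, 0.6]
opening: 0.0323
t=15.2 th=-16.7 q1=-18 q6=-0.01 tilt=[-0. -1.  0.] twist=0.005 X=0.1 Z=-0.0 Ydown=1.8 tip now=39.8 F=[ 0.8 -0.2  0.6] op=32.3
t: 15.75
tool_pos: [0.5275, -0.1134, 0.2264]
orientation: [-1.559, 0.229, -0.231]
force: [-1.0, 0.6, 4.0]
opening: 0.0133
t=15.8 th=-16.8 q1=-18 q6=-0.01 tilt=[ 0.001 -1.     0.   ] twist=0.004 X=-0.1 Z=0.4 Ydown=2.4 tip now=40.4 F=[-1.   0.6  4. ] op=13.3
r 82.58427473422341 ang -106.50691281595773
```

View pics/s5.png

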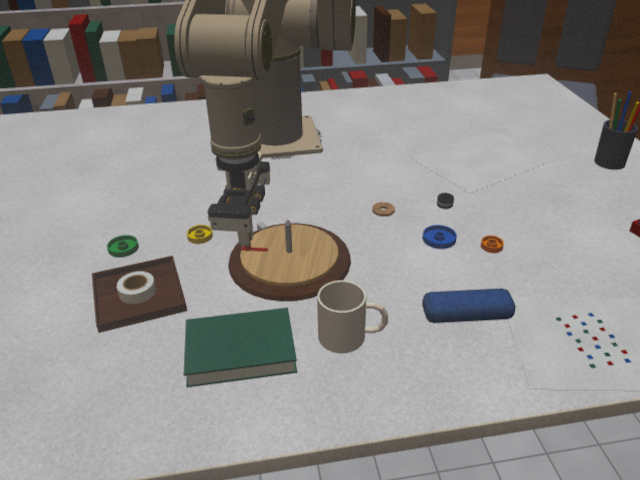

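```bash
python3 -m inch '[{"x":-6.5,"y":0,"z":0.26,"twist":0.079},{"x":-6.5,"y":0,"z":0.26,"twist":0.079},{"x":-6.5,"y":0,"z":0.26,"twist":0.079},{"x":0,"y":0,"z":0,"twist":0},{"x":0,"y":0,"z":0,"twist":0}]'
cat > pg.py <<'E'
from h import *
s=robot.read_state(); R=cv2.Rodrigues(s['orientation'])[0]; th=np.arctan2(R[1,0],R[0,0]); p=s['tool_pos'][:2]*1000-np.array([551.,-34.2])
print('r',np.hypot(*p),'ang',np.degrees(np.arctan2(p[1],p[0])),'th',np.degrees(th),s['force'],s['opening'])
E
python3 pg.py
```

```text
t: 16.3
tool_pos: [0.5095, -0.1056, 0.2263]
orientation: [-1.531, 0.414, -0.415]
force: [-1.6, 0.8, 5.3]
opening: 0.0131
r 82.60239100743725 ang -120.18896895807248 th -30.335813144252 [-1.63544413  0.84451482  5.25074287] 0.013115803499864142
```

Works, radius kept. Continue 36.1° (0.63 rad, 8 rows).

```bash
python3 -m inch '[{"x":-6.5,"y":0,"z":0.26,"twist":0.079},{"x":-6.5,"y":0,"z":0.26,"twist":0.079},{"x":-6.5,"y":0,"z":0.26,"twist":0.079},{"x":-6.5,"y":0,"z":0.26,"twist":0.079},{"x":-6.5,"y":0,"z":0.26,"twist":0.079},{"x":-6.5,"y":0,"z":0.26,"twist":0.079},{"x":-6.5,"y":0,"z":0.26,"twist":0.079},{"x":-6.5,"y":0,"z":0.26,"twist":0.079},{"x":0,"y":0,"z":0,"twist":0},{"x":0,"y":0,"z":0,"twist":0},{"x":0,"y":0,"z":0,"twist":0}]'
python3 pg.py
```

```text
t: 17.4
tool_pos: [0.4753, -0.0673, 0.2261]
orientation: [-1.376, 0.903, -0.902]
force: [-4.0, -0.8, 7.4]
opening: 0.013
r 82.5936521598161 ang -156.39813327932998 th -66.53027517227801 [-4.03437873 -0.82193434  7.44985112] 0.012983291776217789
```

```bash
python3 -m inch '[{"x":0,"y":0,"z":0,"twist":0},{"x":0,"y":0,"z":0,"twist":0},{"x":0,"y":0,"z":0,"twist":0},{"x":0,"y":-15,"z":0,"twist":0},{"x":0,"y":-25,"z":0,"twist":0},{"x":0,"y":-30,"z":0,"twist":0},{"x":0,"y":0,"z":0,"twist":-0.148},{"x":0,"y":0,"z":0,"twist":-0.148},{"x":0,"y":0,"z":0,"twist":-0.148},{"x":0,"y":0,"z":0,"twist":-0.148},{"x":0,"y":0,"z":0,"twist":-0.148},{"x":0,"y":0,"z":0,"twist":-0.148}]' -0.3
python3 -c "
from h import *
go(408.5,191.5,80,0)"
```

```text
t: 18.6
tool_pos: [0.4754, -0.0671, 0.2955]
orientation: [-1.561, 0.21, -0.21]
force: [-0.0, 0.0, -0.5]
opening: 0.0324
t=18.6 th=-15.3 q1=-14 q6=0.02 tilt=[-0. -1.  0.] twist=-0.268 X=-66.9 Z=258.6 Ydown=29.5 tip now=109.5 F=[-0.   0.  -0.5] op=32.4
```

```bash
python3 -m inch '[{"x":0,"y":0,"z":0,"twist":-0.134},{"x":0,"y":0,"z":0,"twist":-0.134},{"x":-7,"y":0,"z":24,"twist":0},{"x":-8,"y":0,"z":32,"twist":0},{"x":-8,"y":0,"z":32,"twist":0},{"x":-8,"y":0,"z":32,"twist":0},{"x":-8,"y":0,"z":32,"twist":0},{"x":-8,"y":0,"z":32,"twist":0},{"x":-8,"y":10,"z":30,"twist":0},{"x":-8,"y":10,"z":25,"twist":0},{"x":-4,"y":10,"z":20,"twist":0},{"x":0,"y":0,"z":0,"twist":0}]' 0.55
python3 - <<'E'
from h import *
c=shot('top','t6.png');d=shot('scene','s6.png')
go(408.5,191.5,2,0)
for k in RNG: print(k,pos(c,k)[:2],pos(d,k)[:2])
cv2.imwrite('pics/t6c.png',cv2.resize(c['color'][190:340,265:420,::-1],None,fx=4,fy=4,interpolation=cv2.INTER_CUBIC))
E
```

```text
t: 19.8
tool_pos: [0.4087, 0.1938, 0.2642]
orientation: [-1.571, 0.005, -0.0]
force: [0.3, -0.8, 0.8]
opening: 0.0719
t=19.9 th=-0.3 q1=19 q6=0.33 tilt=[-0.001 -1.    -0.001] twist=-0.004 X=-1.4 Z=-0.7 Ydown=77.5 tip now=79.5 F=[ 0.3 -0.6 -0.4] op=72.2
blue [(201.6, 156.0, 1445.5, array([761.8, 254.9])), (185.9, 267.4, 821.5, array([533.4, 276.7]))] [(439.6, 236.3, 318.5, array([537., 277.])), (35.7, 34.8, 187.5, array([-1099.5,  -852.6]))]
green [(396.7, 153.7, 4684.0, array([ 779., -145.])), (500.6, 319.8, 634.5, array([ 445. , -361.1]))] [(122.8, 245.3, 232.5, array([ 449. , -358.3]))]
yellow [(424.8, 324.5, 479.5, array([ 431.7, -207.5]))] [(198.5, 233.2, 99.0, array([ 434.4, -208.1]))]
orange [(139.0, 244.1, 316.5, array([577.9, 372.9]))] [(492.1, 241.7, 185.0, array([574.8, 374.2]))]
```

View pics/t6c.png

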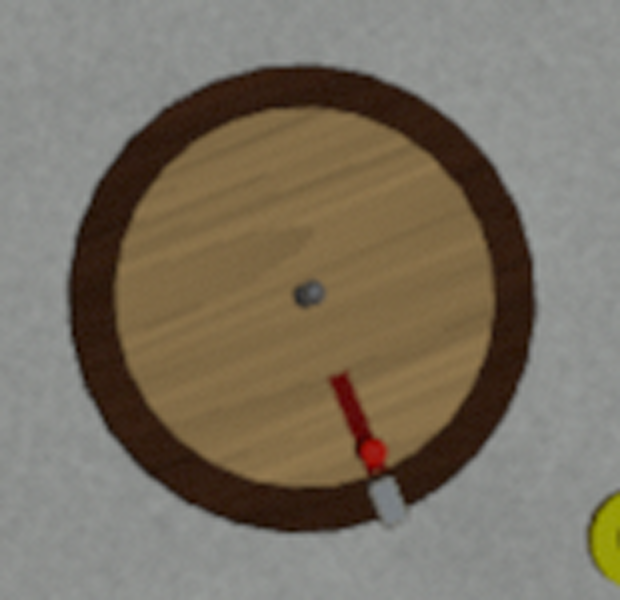

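View pics/s6.png

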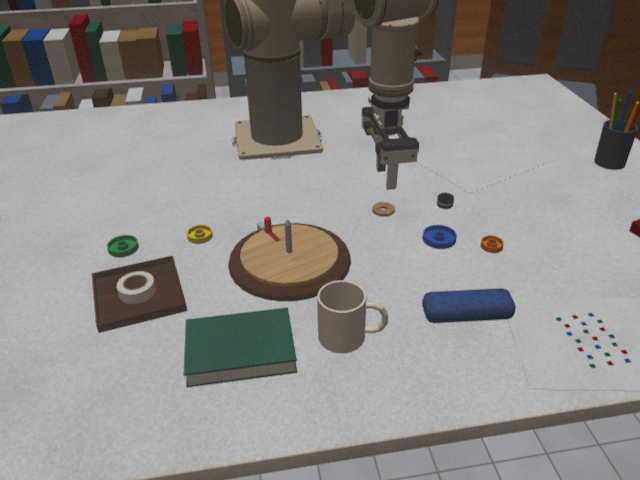

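```bash
python3 -m inch '[{"x":-1,"y":15,"z":-1,"twist":0},{"x":0,"y":20,"z":0,"twist":0},{"x":0,"y":20,"z":0,"twist":0},{"x":0,"y":12,"z":0,"twist":0},{"x":0,"y":6,"z":0,"twist":0},{"x":0,"y":2,"z":0,"twist":0},{"x":0,"y":0,"z":0,"twist":0},{"x":0,"y":0,"z":0,"twist":0}]'
python3 -c "
from h import *
go(408.5,191.5,2,0)"
python3 -m inch '[{"x":0,"y":0,"z":0,"twist":0},{"x":0,"y":0,"z":0,"twist":0},{"x":0,"y":0,"z":0,"twist":0},{"x":0,"y":0,"z":0,"twist":0},{"x":0,"y":0,"z":0,"twist":0}]' -0.2 5
python3 -c "
from h import *
go(408.5,191.5,2,0)"
```

```text
t: 20.7
tool_pos: [0.4096, 0.1914, 0.1916]
orientation: [-1.57, 0.004, -0.006]
force: [0.6, -0.0, 0.1]
opening: 0.0717
t=20.7 th=-0.3 q1=19 q6=0.33 tilt=[ 0.001 -1.     0.   ] twist=-0.006 X=-1.1 Z=0.1 Ydown=3.6 tip now=5.6 F=[ 0.6 -0.   0.1] op=71.7
t: 21.2
tool_pos: [0.4091, 0.1913, 0.1909]
orientation: [-1.571, 0.004, -0.005]
force: [-0.3, 0.8, 2.4]
opening: 0.0501
t=21.2 th=-0.3 q1=19 q6=0.33 tilt=[ 0. -1.  0.] twist=-0.006 X=-0.6 Z=0.2 Ydown=2.9 tip now=4.9 F=[-0.3  0.8  2.4] op=50.1
```

```bash
python3 -m inch '[{"x":0,"y":0,"z":0,"twist":0},{"x":0,"y":3,"z":0,"twist":-0.14},{"x":0,"y":0,"z":0,"twist":-0.148},{"x":0,"y":0,"z":0,"twist":-0.148},{"x":0,"y":0,"z":0,"twist":-0.148},{"x":0,"y":0,"z":0,"twist":-0.148},{"x":0,"y":0,"z":0,"twist":-0.148},{"x":0,"y":0,"z":0,"twist":-0.148},{"x":0,"y":0,"z":0,"twist":-0.148},{"x":0,"y":0,"z":0,"twist":-0.148},{"x":0,"y":0,"z":0,"twist":-0.148},{"x":0,"y":0,"z":0,"twist":-0.1}]' 0.4
python3 -m inch '[{"x":0,"y":0,"z":0,"twist":0},{"x":0,"y":0,"z":0,"twist":0},{"x":0,"y":0,"z":0,"twist":0},{"x":0,"y":0,"z":0,"twist":0},{"x":0,"y":0,"z":0,"twist":0},{"x":0,"y":0,"z":0,"twist":0}]' -0.2 8
python3 -c "
from h import *
go(551,-34.2,115)"
```

```text
t: 22.4
tool_pos: [0.4089, 0.1912, 0.1876]
orientation: [-1.209, -1.21, 1.21]
force: [0.7, -0.5, -1.4]
opening: 0.065
t: 23.0
tool_pos: [0.409, 0.1912, 0.1877]
orientation: [-1.212, -1.205, 1.205]
force: [-0.6, -0.1, -0.3]
opening: 0.0495
t=23.0 th=89.7 q1=19 q6=-1.24 tilt=[-0. -1.  0.] twist=0.000 X=-224.7 Z=-143.2 Ydown=-113.3 tip now=1.7 F=[-0.6 -0.1 -0.3] op=49.5
```

```bash
python3 -m inch '[{"x":0,"y":-8,"z":0,"twist":0},{"x":0,"y":-25,"z":0,"twist":0},{"x":0,"y":-30,"z":0,"twist":0},{"x":-15,"y":-30,"z":-9,"twist":0},{"x":-28,"y":-20,"z":-18,"twist":0},{"x":-30,"y":0,"z":-19,"twist":0},{"x":-30,"y":0,"z":-19,"twist":0},{"x":-30,"y":0,"z":-19,"twist":0},{"x":-30,"y":0,"z":-19,"twist":0},{"x":-30,"y":0,"z":-19,"twist":0},{"x":-20,"y":0,"z":-13,"twist":0},{"x":-11,"y":0,"z":-8,"twist":0}]'
python3 -m inch '[{"x":0,"y":0,"z":0,"twist":0},{"x":0,"y":0,"z":0,"twist":0},{"x":0,"y":0,"z":0,"twist":0}]'
python3 -c "
from h import *
go(551,-34.2,103)"
```

```text
t: 24.2
tool_pos: [0.5517, -0.0352, 0.3014]
orientation: [-1.213, -1.205, 1.204]
force: [-0.5, -0.8, -0.7]
opening: 0.0502
t: 24.5
tool_pos: [0.5504, -0.0323, 0.3007]
orientation: [-1.21, -1.206, 1.206]
force: [0.3, 0.1, 0.4]
opening: 0.0495
t=24.5 th=89.8 q1=-9 q6=-1.72 tilt=[ 0.    -1.     0.001] twist=0.000 X=-1.8 Z=-0.6 Ydown=11.7 tip now=114.7 F=[0.3 0.1 0.4] op=49.5
```

```bash
python3 -m inch '[{"x":-1.8,"y":0,"z":-0.6,"twist":0},{"x":0,"y":8,"z":0,"twist":0},{"x":0,"y":8,"z":0,"twist":0},{"x":0,"y":0,"z":0,"twist":0},{"x":0,"y":0,"z":0,"twist":0}]'
python3 -c "
from h import *
go(551,-34.2,103)"
python3 -m inch '[{"x":0,"y":5,"z":0,"twist":0},{"x":0,"y":8,"z":0,"twist":0},{"x":0,"y":8,"z":0,"twist":0},{"x":0,"y":0,"z":0,"twist":0},{"x":0,"y":0,"z":0,"twist":0}]'
python3 -c "
from h import *
go(551,-34.2,26.5)"
```

```text
t: 25.0
tool_pos: [0.5512, -0.0351, 0.284]
orientation: [-1.21, -1.205, 1.206]
force: [0.5, 0.8, -0.7]
opening: 0.0499
t=25.0 th=89.7 q1=-9 q6=-1.72 tilt=[ 0.    -1.     0.001] twist=0.000 X=0.9 Z=0.2 Ydown=-5.0 tip now=98.0 F=[ 0.5  0.8 -0.7] op=49.9
t: 25.5
tool_pos: [0.5513, -0.0352, 0.2632]
orientation: [-1.211, -1.205, 1.206]
force: [0.3, -0.2, -0.2]
opening: 0.0492
t=25.5 th=89.7 q1=-9 q6=-1.72 tilt=[ 0.    -1.     0.001] twist=0.000 X=1.0 Z=0.3 Ydown=50.7 tip now=77.2 F=[ 0.3 -0.2 -0.2] op=49.2
```

```bash
python3 -m inch '[{"x":0.8,"y":8,"z":0.3,"twist":0},{"x":0,"y":12,"z":0,"twist":0},{"x":0,"y":12,"z":0,"twist":0},{"x":0,"y":9,"z":0,"twist":0},{"x":0,"y":5,"z":0,"twist":0},{"x":0,"y":3,"z":0,"twist":0},{"x":0,"y":0,"z":0,"twist":0},{"x":0,"y":0,"z":0,"twist":0}]'
python3 -c "
from h import *
go(551,-34.2,26.5)"
```

```text
t: 26.3
tool_pos: [0.5515, -0.0345, 0.2151]
orientation: [-1.212, -1.206, 1.205]
force: [0.6, 0.2, 0.6]
opening: 0.0495
t=26.3 th=89.7 q1=-9 q6=-1.72 tilt=[-0.    -1.    -0.001] twist=0.000 X=0.3 Z=0.5 Ydown=2.6 tip now=29.1 F=[0.6 0.2 0.6] op=49.5
```

```bash
python3 -m inch '[{"x":0,"y":2.5,"z":0,"twist":0},{"x":0,"y":0,"z":0,"twist":0},{"x":0,"y":0,"z":0,"twist":0}]'
python3 -c "
from h import *
go(551,-34.2,26.5)"
python3 -m inch '[{"x":0,"y":0,"z":0,"twist":0},{"x":0,"y":0,"z":0,"twist":0},{"x":0,"y":-5,"z":0,"twist":0},{"x":0,"y":-20,"z":0,"twist":0},{"x":0,"y":-30,"z":0,"twist":0},{"x":0,"y":-30,"z":0,"twist":0},{"x":0,"y":0,"z":0,"twist":0}]' 0.4
python3 -c "
from h import *
go(535.3,276.9,80)"
```

```text
t: 26.6
tool_pos: [0.5513, -0.0345, 0.2124]
orientation: [-1.212, -1.206, 1.206]
force: [0.0, -0.7, 0.2]
opening: 0.0496
t=26.6 th=89.7 q1=-9 q6=-1.72 tilt=[-0. -1. -0.] twist=0.000 X=0.3 Z=0.3 Ydown=-0.1 tip now=26.4 F=[ 0.  -0.7  0.2] op=49.6
t: 27.3
tool_pos: [0.5531, -0.0347, 0.303]
orientation: [-1.219, -1.211, 1.203]
force: [0.8, -0.2, 0.9]
opening: 0.0652
t=27.3 th=89.7 q1=-9 q6=-1.72 tilt=[-0.001 -1.    -0.009] twist=0.000 X=311.5 Z=19.3 Ydown=37.0 tip now=117.0 F=[ 0.8 -0.2  0.9] op=65.2
```

```bash
python3 -m inch '[{"x":16,"y":0,"z":1,"twist":0},{"x":30,"y":0,"z":2,"twist":0},{"x":32,"y":0,"z":2,"twist":0},{"x":32,"y":0,"z":2,"twist":0},{"x":32,"y":0,"z":2,"twist":0},{"x":32,"y":0,"z":2,"twist":0},{"x":32,"y":0,"z":2,"twist":0},{"x":32,"y":0,"z":2,"twist":0},{"x":32,"y":10,"z":2,"twist":0},{"x":26,"y":10,"z":1,"twist":0},{"x":15,"y":10,"z":0,"twist":0},{"x":0,"y":0,"z":0,"twist":0}]' 0.95
python3 - <<'E'
from h import *
c=shot('top');d=shot('scene','s7.png')
for k in RNG: print(k,pos(c,k)[:2],pos(d,k)[:1])
go(535.3,276.9,2)
E
```

```text
t: 28.5
tool_pos: [0.533, 0.2782, 0.2641]
orientation: [-1.208, -1.203, 1.211]
force: [-0.1, -0.6, -0.2]
opening: 0.0905
blue [(201.9, 156.0, 1440.5, array([761.8, 254.2]))] [(440.0, 236.0, 337.0, array([536.4, 278.1]))]
green [(396.5, 153.7, 4682.5, array([ 779. , -144.8])), (500.5, 319.8, 636.5, array([ 445., -361.]))] [(122.4, 245.4, 234.5, array([ 449.2, -359. ]))]
yellow [(424.8, 324.5, 480.5, array([ 431.7, -207.5]))] [(199.6, 232.8, 105.0, array([ 433.1, -205.9]))]
orange [] [(492.1, 241.7, 185.0, array([574.7, 374.4]))]
t=28.6 th=89.8 q1=22 q6=-1.17 tilt=[-0.001 -1.     0.002] twist=0.000 X=0.5 Z=-1.1 Ydown=78.1 tip now=80.1 F=[ 0.4 -0.5  0.4] op=90.5
```

View pics/s7.png

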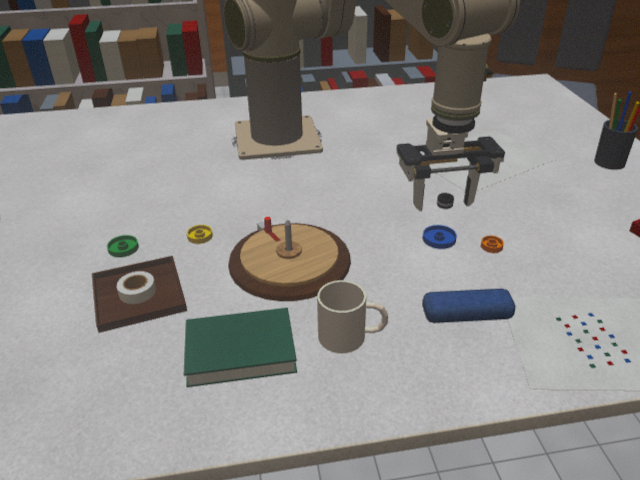

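```bash
python3 -m inch '[{"x":0,"y":15,"z":-1,"twist":0},{"x":0,"y":20,"z":0,"twist":0},{"x":0,"y":20,"z":0,"twist":0},{"x":0,"y":12,"z":0,"twist":0},{"x":0,"y":6,"z":0,"twist":0},{"x":0,"y":4,"z":0,"twist":0},{"x":0,"y":0,"z":0,"twist":0},{"x":0,"y":0,"z":0,"twist":0}]'
python3 -c "
from h import *
go(535.3,276.9,2)"
python3 -m inch '[{"x":0,"y":0,"z":0,"twist":0},{"x":0,"y":0,"z":0,"twist":0},{"x":0,"y":0,"z":0,"twist":0},{"x":0,"y":0,"z":0,"twist":0},{"x":0,"y":0,"z":0,"twist":0}]' 0.3 5
python3 -c "
from h import *
go(535.3,276.9,2)"
```

```text
t: 29.4
tool_pos: [0.5362, 0.2768, 0.1911]
orientation: [-1.212, -1.207, 1.205]
force: [-0.3, 0.5, -0.3]
opening: 0.0902
t=29.4 th=89.7 q1=22 q6=-1.17 tilt=[ 0.001 -1.    -0.001] twist=0.000 X=0.1 Z=0.9 Ydown=3.1 tip now=5.1 F=[-0.3  0.5 -0.3] op=90.2
t: 29.9
tool_pos: [0.5358, 0.2767, 0.1906]
orientation: [-1.212, -1.206, 1.205]
force: [-0.6, 1.8, 2.9]
opening: 0.068
t=29.9 th=89.7 q1=22 q6=-1.17 tilt=[ 0. -1. -0.] twist=0.000 X=0.2 Z=0.6 Ydown=2.6 tip now=4.6 F=[-0.6  1.8  2.9] op=68.0
```

```bash
python3 -m inch '[{"x":0,"y":0,"z":0,"twist":0},{"x":0,"y":3,"z":0,"twist":0.14},{"x":0,"y":0,"z":0,"twist":0.148},{"x":0,"y":0,"z":0,"twist":0.148},{"x":0,"y":0,"z":0,"twist":0.148},{"x":0,"y":0,"z":0,"twist":0.148},{"x":0,"y":0,"z":0,"twist":0.148},{"x":0,"y":0,"z":0,"twist":0.148},{"x":0,"y":0,"z":0,"twist":0.148},{"x":0,"y":0,"z":0,"twist":0.148},{"x":0,"y":0,"z":0,"twist":0.148},{"x":0,"y":0,"z":0,"twist":0.1}]' 0.85
python3 -m inch '[{"x":0,"y":0,"z":0,"twist":0},{"x":0,"y":0,"z":0,"twist":0},{"x":0,"y":0,"z":0,"twist":0},{"x":0,"y":0,"z":0,"twist":0},{"x":0,"y":0,"z":0,"twist":0},{"x":0,"y":0,"z":0,"twist":0}]' 0.3 10
python3 -c "
from h import *
go(551,-34.2,115)"
```

```text
t: 31.1
tool_pos: [0.5356, 0.2766, 0.187]
orientation: [-1.571, 0.01, -0.009]
force: [-0.5, 0.5, 0.0]
opening: 0.0861
t: 31.7
tool_pos: [0.5357, 0.2766, 0.1872]
orientation: [-1.571, 0.004, -0.004]
force: [0.5, 0.4, -0.4]
opening: 0.068
t=31.7 th=-0.3 q1=22 q6=0.40 tilt=[-0. -1. -0.] twist=0.000 X=17.0 Z=-310.8 Ydown=-113.8 tip now=1.2 F=[ 0.5  0.4 -0.4] op=68.0
```

```bash
python3 -m inch '[{"x":0,"y":-8,"z":0,"twist":0},{"x":0,"y":-25,"z":0,"twist":0},{"x":0,"y":-30,"z":0,"twist":0},{"x":1,"y":-30,"z":-15,"twist":0},{"x":2,"y":-21,"z":-32,"twist":0},{"x":2,"y":0,"z":-40,"twist":0},{"x":2,"y":0,"z":-40,"twist":0},{"x":2,"y":0,"z":-40,"twist":0},{"x":2,"y":0,"z":-40,"twist":0},{"x":2,"y":0,"z":-40,"twist":0},{"x":2,"y":0,"z":-34,"twist":0},{"x":1,"y":0,"z":-20,"twist":0}]'
python3 -m inch '[{"x":1,"y":0,"z":-10,"twist":0},{"x":0,"y":0,"z":0,"twist":0},{"x":0,"y":0,"z":0,"twist":0},{"x":0,"y":0,"z":0,"twist":0}]'
python3 -c "
from h import *
go(551,-34.2,100)"
```

```text
t: 32.9
tool_pos: [0.5499, -0.027, 0.3021]
orientation: [-1.572, 0.005, -0.007]
force: [0.2, 0.0, -0.0]
opening: 0.0678
t: 33.3
tool_pos: [0.5509, -0.0333, 0.3012]
orientation: [-1.57, 0.004, -0.004]
force: [0.6, -0.5, 0.7]
opening: 0.068
t=33.3 th=-0.3 q1=-9 q6=-0.15 tilt=[-0. -1.  0.] twist=0.000 X=0.2 Z=-0.9 Ydown=15.2 tip now=115.2 F=[ 0.6 -0.5  0.7] op=68.0
```

```bash
python3 -m inch '[{"x":0,"y":8,"z":-1,"twist":0},{"x":0,"y":10,"z":0,"twist":0},{"x":0,"y":8,"z":0,"twist":0},{"x":0,"y":8,"z":0,"twist":0},{"x":0,"y":0,"z":0,"twist":0},{"x":0,"y":0,"z":0,"twist":0}]'
python3 -c "
from h import *
go(551,-34.2,33.2)"
```

```text
t: 33.9
tool_pos: [0.5507, -0.0355, 0.2668]
orientation: [-1.571, 0.005, -0.004]
force: [0.5, -0.4, 0.4]
opening: 0.0679
t=33.9 th=-0.3 q1=-9 q6=-0.15 tilt=[-0.001 -1.     0.   ] twist=0.000 X=0.3 Z=1.3 Ydown=47.6 tip now=80.8 F=[ 0.5 -0.4  0.4] op=67.9
```

```bash
python3 -m inch '[{"x":0,"y":8,"z":1,"twist":0},{"x":0,"y":12,"z":0,"twist":0},{"x":0,"y":12,"z":0,"twist":0},{"x":0,"y":9,"z":0,"twist":0},{"x":0,"y":4,"z":0,"twist":0},{"x":0,"y":0,"z":0,"twist":0},{"x":0,"y":0,"z":0,"twist":0},{"x":0,"y":0,"z":0,"twist":0}]'
python3 -c "
from h import *
go(551,-34.2,33.2)"
```

```text
t: 34.7
tool_pos: [0.5512, -0.0345, 0.2229]
orientation: [-1.571, 0.004, -0.006]
force: [0.6, 0.0, -0.7]
opening: 0.0679
t=34.7 th=-0.3 q1=-9 q6=-0.15 tilt=[ 0.001 -1.    -0.   ] twist=0.000 X=-0.2 Z=0.3 Ydown=3.7 tip now=36.9 F=[ 0.6  0.  -0.7] op=67.9
```

```bash
python3 -m inch '[{"x":0,"y":3.5,"z":0,"twist":0},{"x":0,"y":0,"z":0,"twist":0},{"x":0,"y":0,"z":0,"twist":0}]'
python3 -c "
from h import *
go(551,-34.2,33.2)"
python3 -m inch '[{"x":0,"y":0,"z":0,"twist":0},{"x":0,"y":0,"z":0,"twist":0},{"x":0,"y":-5,"z":0,"twist":0},{"x":0,"y":-20,"z":0,"twist":0},{"x":0,"y":-30,"z":0,"twist":0},{"x":0,"y":-24,"z":0,"twist":0},{"x":0,"y":0,"z":0,"twist":0},{"x":0,"y":0,"z":0,"twist":0}]' 0.75
python3 -c "
from h import *
go(448,-359,80)"
```

```text
t: 35.0
tool_pos: [0.5511, -0.0345, 0.2191]
orientation: [-1.571, 0.004, -0.005]
force: [-0.2, -0.3, 1.0]
opening: 0.0675
t=35.0 th=-0.3 q1=-9 q6=-0.15 tilt=[ 0.001 -1.    -0.   ] twist=0.000 X=-0.1 Z=0.3 Ydown=-0.1 tip now=33.1 F=[-0.2 -0.3  1. ] op=67.5
t: 35.8
tool_pos: [0.551, -0.0345, 0.2983]
orientation: [-1.571, 0.004, -0.006]
force: [-1.2, 0.1, 0.4]
opening: 0.0808
t=35.8 th=-0.3 q1=-9 q6=-0.15 tilt=[ 0.001 -1.    -0.   ] twist=0.000 X=-101.1 Z=-325.1 Ydown=32.3 tip now=112.3 F=[-1.2  0.1  0.4] op=80.8
```

```bash
python3 -m inch '[{"x":-6,"y":0,"z":-18,"twist":0},{"x":-11,"y":0,"z":-34,"twist":0},{"x":-11,"y":0,"z":-36,"twist":0},{"x":-11,"y":0,"z":-36,"twist":0},{"x":-11,"y":0,"z":-36,"twist":0},{"x":-11,"y":0,"z":-36,"twist":0},{"x":-11,"y":0,"z":-36,"twist":0},{"x":-11,"y":10,"z":-36,"twist":0},{"x":-11,"y":12,"z":-34,"twist":0},{"x":-8,"y":10,"z":-24,"twist":0},{"x":0,"y":0,"z":0,"twist":0},{"x":0,"y":0,"z":0,"twist":0}]' 0.85
python3 - <<'E'
from h import *
c=shot('top');d=shot('scene','s8.png')
for k in RNG: print(k,pos(c,k)[:2],pos(d,k)[:1])
go(447.3,-359.8,2)
E
```

```text
t: 37.0
tool_pos: [0.4462, -0.3595, 0.2639]
orientation: [-1.568, 0.008, -0.004]
force: [-0.4, 0.4, 0.3]
opening: 0.086
blue [(201.5, 155.9, 1424.5, array([762. , 255.1])), (341.5, 263.1, 835.0, array([550.7, -36.7]))] [(288.9, 245.4, 248.5, array([511.5, -29.4]))]
green [(396.6, 153.7, 4686.5, array([ 779. , -144.8])), (500.6, 319.8, 635.5, array([ 444.9, -361.1]))] [(122.5, 245.4, 234.5, array([ 449.3, -358.8]))]
yellow [(424.9, 324.5, 476.5, array([ 431.6, -207.6]))] [(199.5, 232.6, 113.5, array([ 432.5, -206. ]))]
orange [(139.0, 244.1, 310.5, array([577.9, 372.9]))] [(492.6, 242.0, 170.5, array([576. , 374.9]))]
t=37.1 th=-0.3 q1=-44 q6=-0.76 tilt=[-0.001 -1.     0.001] twist=0.000 X=0.2 Z=-0.9 Ydown=77.2 tip now=79.2 F=[-0.2 -0.3  0.4] op=86.1
```

View pics/s8.png

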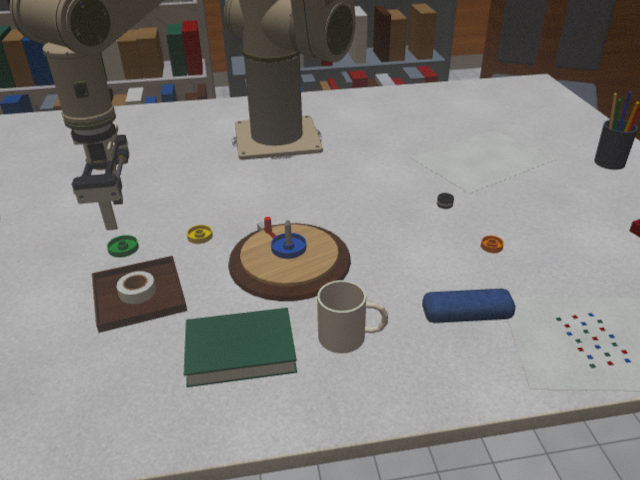

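```bash
python3 -m inch '[{"x":0,"y":15,"z":-1,"twist":0},{"x":0,"y":20,"z":0,"twist":0},{"x":0,"y":20,"z":0,"twist":0},{"x":0,"y":12,"z":0,"twist":0},{"x":0,"y":6,"z":0,"twist":0},{"x":0,"y":3,"z":0,"twist":0},{"x":0,"y":0,"z":0,"twist":0},{"x":0,"y":0,"z":0,"twist":0}]'
python3 -m inch '[{"x":0,"y":0,"z":0,"twist":0},{"x":0,"y":0,"z":0,"twist":0},{"x":0,"y":0,"z":0,"twist":0},{"x":0,"y":0,"z":0,"twist":0},{"x":0,"y":0,"z":0,"twist":0},{"x":0,"y":0,"z":0,"twist":0}]' 0.1 5
python3 -c "
from h import *
go(447.3,-359.8,1.5)"
```

```text
t: 37.9
tool_pos: [0.4473, -0.3612, 0.1907]
orientation: [-1.572, 0.004, -0.006]
force: [-0.7, -1.0, -0.4]
opening: 0.0859
t: 38.5
tool_pos: [0.447, -0.3609, 0.1899]
orientation: [-1.571, 0.005, -0.005]
force: [-1.5, 0.1, 1.5]
opening: 0.0585
t=38.5 th=-0.3 q1=-44 q6=-0.76 tilt=[ 0. -1. -0.] twist=0.000 X=0.3 Z=1.1 Ydown=2.4 tip now=3.9 F=[-1.5  0.1  1.5] op=58.5
```

```bash
python3 -m inch '[{"x":0,"y":0,"z":0,"twist":0},{"x":0,"y":2,"z":0,"twist":0.14},{"x":0,"y":0,"z":0,"twist":0.148},{"x":0,"y":0,"z":0,"twist":0.148},{"x":0,"y":0,"z":0,"twist":0.148},{"x":0,"y":0,"z":0,"twist":0.148},{"x":0,"y":0,"z":0,"twist":0.148},{"x":0,"y":0,"z":0,"twist":0.148},{"x":0,"y":0,"z":0,"twist":0.148},{"x":0,"y":0,"z":0,"twist":0.148},{"x":0,"y":0,"z":0,"twist":0.148},{"x":0,"y":0,"z":0,"twist":0.1}]' 0.7
python3 -m inch '[{"x":0,"y":0,"z":0,"twist":0},{"x":0,"y":0,"z":0,"twist":0},{"x":0,"y":0,"z":0,"twist":0},{"x":0,"y":0,"z":0,"twist":0},{"x":0,"y":0,"z":0,"twist":0},{"x":0,"y":0,"z":0,"twist":0}]' 0.1 10
python3 -c "
from h import *
go(551,-34.2,115)"
```

```text
t: 39.7
tool_pos: [0.4468, -0.3608, 0.1876]
orientation: [-1.203, 1.219, -1.219]
force: [0.4, -0.5, 0.5]
opening: 0.079
t: 40.3
tool_pos: [0.4469, -0.3608, 0.1877]
orientation: [-1.206, 1.214, -1.214]
force: [0.2, -0.7, -0.1]
opening: 0.0604
t=40.3 th=-90.4 q1=-44 q6=0.81 tilt=[-0. -1. -0.] twist=0.000 X=-327.3 Z=101.9 Ydown=-113.3 tip now=1.7 F=[ 0.2 -0.7 -0.1] op=60.4
```

```bash
python3 -m inch '[{"x":0,"y":-8,"z":0,"twist":0},{"x":0,"y":-25,"z":0,"twist":0},{"x":0,"y":-30,"z":0,"twist":0},{"x":-16,"y":-30,"z":5,"twist":0},{"x":-34,"y":-20,"z":10,"twist":0},{"x":-40,"y":0,"z":13,"twist":0},{"x":-40,"y":0,"z":13,"twist":0},{"x":-40,"y":0,"z":13,"twist":0},{"x":-40,"y":0,"z":13,"twist":0},{"x":-40,"y":0,"z":13,"twist":0},{"x":-36,"y":0,"z":11,"twist":0},{"x":-26,"y":0,"z":7,"twist":0}]'
python3 -m inch '[{"x":-15,"y":0,"z":4,"twist":0},{"x":0,"y":0,"z":0,"twist":0},{"x":0,"y":0,"z":0,"twist":0},{"x":0,"y":0,"z":0,"twist":0}]'
python3 -c "
from h import *
go(551,-34.2,100)"
```

```text
t: 41.5
tool_pos: [0.5476, -0.0472, 0.3016]
orientation: [-1.206, 1.213, -1.214]
force: [-0.3, -0.7, -0.4]
opening: 0.0607
t: 41.9
tool_pos: [0.5511, -0.0357, 0.3008]
orientation: [-1.206, 1.215, -1.216]
force: [0.1, -0.9, -0.0]
opening: 0.0607
t=41.9 th=-90.5 q1=-9 q6=1.42 tilt=[ 0. -1. -0.] twist=0.000 X=-1.5 Z=-0.1 Ydown=14.8 tip now=114.8 F=[ 0.1 -0.9 -0. ] op=60.7
```

```bash
python3 -m inch '[{"x":-1.2,"y":8,"z":0,"twist":0},{"x":0,"y":10,"z":0,"twist":0},{"x":0,"y":8,"z":0,"twist":0},{"x":0,"y":8,"z":0,"twist":0},{"x":0,"y":0,"z":0,"twist":0},{"x":0,"y":0,"z":0,"twist":0}]'
python3 -c "
from h import *
go(551,-34.2,46.7)"
```

```text
t: 42.5
tool_pos: [0.5511, -0.0334, 0.2663]
orientation: [-1.206, 1.215, -1.214]
force: [0.0, -0.1, 0.3]
opening: 0.0607
t=42.5 th=-90.4 q1=-9 q6=1.42 tilt=[-0.    -1.    -0.001] twist=0.000 X=0.8 Z=-0.1 Ydown=33.6 tip now=80.3 F=[ 0.  -0.1  0.3] op=60.7
```

```bash
python3 -m inch '[{"x":0.6,"y":8,"z":0,"twist":0},{"x":0,"y":10,"z":0,"twist":0},{"x":0,"y":9,"z":0,"twist":0},{"x":0,"y":5,"z":0,"twist":0},{"x":0,"y":0,"z":0,"twist":0},{"x":0,"y":0,"z":0,"twist":0},{"x":0,"y":0,"z":0,"twist":0}]'
python3 -c "
from h import *
go(551,-34.2,46.7)"
```

```text
t: 43.2
tool_pos: [0.5515, -0.034, 0.2351]
orientation: [-1.205, 1.214, -1.215]
force: [-0.2, -0.1, 0.5]
opening: 0.0603
t=43.2 th=-90.4 q1=-9 q6=1.42 tilt=[ 0.    -1.     0.001] twist=0.000 X=0.2 Z=-0.4 Ydown=2.4 tip now=49.1 F=[-0.2 -0.1  0.5] op=60.3
```

```bash
python3 -m inch '[{"x":0,"y":2.2,"z":0,"twist":0},{"x":0,"y":0,"z":0,"twist":0},{"x":0,"y":0,"z":0,"twist":0}]'
python3 -c "
from h import *
go(551,-34.2,46.7)"
python3 -m inch '[{"x":0,"y":0,"z":0,"twist":0},{"x":0,"y":0,"z":0,"twist":0},{"x":0,"y":-5,"z":0,"twist":0},{"x":0,"y":-20,"z":0,"twist":0},{"x":0,"y":-25,"z":0,"twist":0},{"x":0,"y":-12,"z":0,"twist":0},{"x":0,"y":0,"z":0,"twist":0},{"x":0,"y":0,"z":0,"twist":0}]' 0.6
python3 -c "
from h import *
go(433.2,-207.2,80)"
```

```text
t: 43.5
tool_pos: [0.5513, -0.034, 0.2327]
orientation: [-1.206, 1.214, -1.215]
force: [0.5, -0.0, 0.2]
opening: 0.0606
t=43.5 th=-90.4 q1=-9 q6=1.42 tilt=[ 0. -1.  0.] twist=0.000 X=0.2 Z=-0.3 Ydown=-0.0 tip now=46.7 F=[ 0.5 -0.   0.2] op=60.6
t: 44.3
tool_pos: [0.5511, -0.034, 0.2942]
orientation: [-1.206, 1.214, -1.215]
force: [-0.5, -0.1, 0.4]
opening: 0.0746
t=44.3 th=-90.4 q1=-9 q6=1.42 tilt=[ 0. -1.  0.] twist=0.000 X=174.1 Z=-116.7 Ydown=28.2 tip now=108.2 F=[-0.5 -0.1  0.4] op=74.6
```

```bash
python3 -m inch '[{"x":14,"y":0,"z":-9,"twist":0},{"x":24,"y":0,"z":-16,"twist":0},{"x":28,"y":0,"z":-19,"twist":0},{"x":28,"y":0,"z":-19,"twist":0},{"x":28,"y":5,"z":-19,"twist":0},{"x":28,"y":10,"z":-19,"twist":0},{"x":24,"y":13,"z":-16,"twist":0},{"x":0,"y":0,"z":0,"twist":0},{"x":0,"y":0,"z":0,"twist":0},{"x":0,"y":0,"z":0,"twist":0}]' 0.7
python3 - <<'E'
from h import *
c=shot('top','t9.png');d=shot('scene','s9.png')
for k in RNG: print(k,pos(c,k)[:2],pos(d,k)[:1])
go(433.2,-207.2,2)
E
```

```text
t: 45.3
tool_pos: [0.433, -0.2069, 0.2664]
orientation: [-1.206, 1.215, -1.214]
force: [-0.4, 0.6, -0.2]
opening: 0.0794
blue [(201.5, 155.8, 1428.0, array([762.1, 255. ]))] [(35.7, 34.8, 191.0, array([-1100.4,  -852.9]))]
green [(396.6, 153.8, 4703.5, array([ 778.7, -144.8])), (341.8, 262.7, 684.0, array([551.5, -37.2]))] [(288.2, 239.5, 204.0, array([490.8, -28.3]))]
yellow [] [(199.2, 233.1, 145.0, array([ 434.1, -206.7]))]
orange [(139.0, 244.1, 317.5, array([577.9, 372.8]))] [(492.1, 241.7, 186.0, array([574.7, 374.3]))]
t=45.4 th=-90.4 q1=-32 q6=1.03 tilt=[ 0. -1.  0.] twist=0.000 X=0.6 Z=-0.3 Ydown=78.8 tip now=80.8 F=[ 0.1  0.1 -0.3] op=79.4
```

View pics/s9.png

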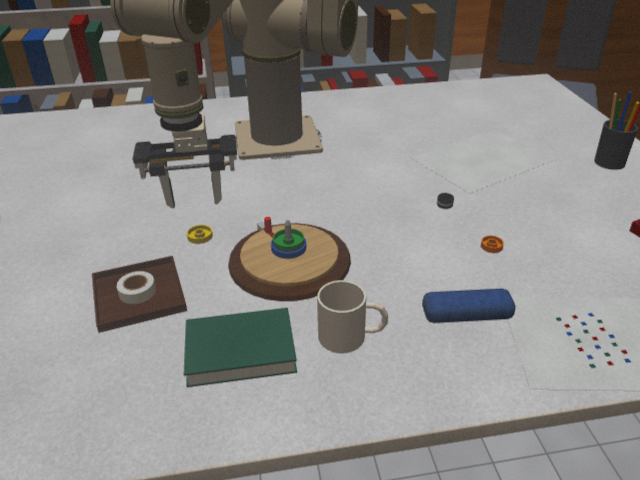

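```bash
python3 -m inch '[{"x":0.5,"y":15,"z":0,"twist":0},{"x":0,"y":20,"z":0,"twist":0},{"x":0,"y":20,"z":0,"twist":0},{"x":0,"y":12,"z":0,"twist":0},{"x":0,"y":6,"z":0,"twist":0},{"x":0,"y":4,"z":0,"twist":0},{"x":0,"y":0,"z":0,"twist":0},{"x":0,"y":0,"z":0,"twist":0}]'
python3 -m inch '[{"x":0,"y":0,"z":0,"twist":0},{"x":0,"y":0,"z":0,"twist":0},{"x":0,"y":0,"z":0,"twist":0},{"x":0,"y":0,"z":0,"twist":0},{"x":0,"y":0,"z":0,"twist":0},{"x":0,"y":0,"z":0,"twist":0}]' -0.1 5
python3 -c "
from h import *
go(433.2,-207.2,1.5)"
```

```text
t: 46.2
tool_pos: [0.4334, -0.2079, 0.1903]
orientation: [-1.206, 1.213, -1.215]
force: [0.6, -0.7, 0.2]
opening: 0.0789
t: 46.8
tool_pos: [0.4331, -0.2077, 0.1897]
orientation: [-1.206, 1.214, -1.215]
force: [-0.8, 0.3, 2.2]
opening: 0.0506
t=46.8 th=-90.4 q1=-32 q6=1.02 tilt=[ 0. -1.  0.] twist=0.000 X=-0.5 Z=0.1 Ydown=2.2 tip now=3.7 F=[-0.8  0.3  2.2] op=50.6
```

```bash
python3 -m inch '[{"x":0,"y":0,"z":0,"twist":0},{"x":0,"y":2,"z":0,"twist":-0.14},{"x":0,"y":0,"z":0,"twist":-0.148},{"x":0,"y":0,"z":0,"twist":-0.148},{"x":0,"y":0,"z":0,"twist":-0.148},{"x":0,"y":0,"z":0,"twist":-0.148},{"x":0,"y":0,"z":0,"twist":-0.148},{"x":0,"y":0,"z":0,"twist":-0.148},{"x":0,"y":0,"z":0,"twist":-0.148},{"x":0,"y":0,"z":0,"twist":-0.148},{"x":0,"y":0,"z":0,"twist":-0.148},{"x":0,"y":0,"z":0,"twist":-0.1}]' 0.5
python3 -m inch '[{"x":0,"y":0,"z":0,"twist":0},{"x":0,"y":0,"z":0,"twist":0},{"x":0,"y":0,"z":0,"twist":0},{"x":0,"y":0,"z":0,"twist":0},{"x":0,"y":0,"z":0,"twist":0},{"x":0,"y":0,"z":0,"twist":0}]' -0.1 10
python3 -c "
from h import *
go(551,-34.2,115)"
```

```text
t: 48.0
tool_pos: [0.4329, -0.2076, 0.1874]
orientation: [-1.571, 0.0, 0.0]
force: [-0.5, 1.2, 0.9]
opening: 0.0695
t: 48.6
tool_pos: [0.433, -0.2076, 0.1875]
orientation: [-1.571, 0.005, -0.005]
force: [0.3, -0.6, -0.5]
opening: 0.0522
t=48.6 th=-0.4 q1=-32 q6=-0.55 tilt=[-0. -1.  0.] twist=0.000 X=116.9 Z=174.2 Ydown=-113.5 tip now=1.5 F=[ 0.3 -0.6 -0.5] op=52.2
```

```bash
python3 -m inch '[{"x":0,"y":-8,"z":0,"twist":0},{"x":0,"y":-25,"z":0,"twist":0},{"x":0,"y":-30,"z":0,"twist":0},{"x":8,"y":-30,"z":12,"twist":0},{"x":17,"y":-20,"z":26,"twist":0},{"x":20,"y":0,"z":30,"twist":0},{"x":20,"y":0,"z":30,"twist":0},{"x":20,"y":0,"z":30,"twist":0},{"x":18,"y":0,"z":26,"twist":0},{"x":14,"y":0,"z":20,"twist":0},{"x":0,"y":0,"z":0,"twist":0},{"x":0,"y":0,"z":0,"twist":0}]'
python3 -c "
from h import *
go(551,-34.2,100)"
```

```text
t: 49.8
tool_pos: [0.551, -0.0341, 0.3008]
orientation: [-1.571, 0.004, -0.004]
force: [-0.2, -0.6, -1.4]
opening: 0.0523
t=49.8 th=-0.3 q1=-9 q6=-0.15 tilt=[-0. -1. -0.] twist=0.000 X=-0.0 Z=-0.1 Ydown=14.8 tip now=114.8 F=[-0.2 -0.6 -1.4] op=52.3
```

Target tip 58+1.5 = 59.5.

```bash
python3 -m inch '[{"x":0,"y":8,"z":0,"twist":0},{"x":0,"y":10,"z":0,"twist":0},{"x":0,"y":8,"z":0,"twist":0},{"x":0,"y":8,"z":0,"twist":0},{"x":0,"y":0,"z":0,"twist":0},{"x":0,"y":0,"z":0,"twist":0},{"x":0,"y":0,"z":0,"twist":0}]'
python3 -c "
from h import *
go(551,-34.2,59.5)"
```

```text
t: 50.5
tool_pos: [0.5512, -0.0344, 0.2669]
orientation: [-1.571, 0.004, -0.005]
force: [-0.6, -0.1, -0.6]
opening: 0.0524
t=50.5 th=-0.3 q1=-9 q6=-0.15 tilt=[ 0.001 -1.    -0.   ] twist=0.000 X=-0.2 Z=0.2 Ydown=21.4 tip now=80.9 F=[-0.6 -0.1 -0.6] op=52.4
```

```bash
python3 -m inch '[{"x":0,"y":7,"z":0,"twist":0},{"x":0,"y":8,"z":0,"twist":0},{"x":0,"y":4,"z":0,"twist":0},{"x":0,"y":2,"z":0,"twist":0},{"x":0,"y":0,"z":0,"twist":0},{"x":0,"y":0,"z":0,"twist":0},{"x":0,"y":0,"z":0,"twist":0}]'
python3 -c "
from h import *
go(551,-34.2,59.5)"
```

```text
t: 51.2
tool_pos: [0.551, -0.0343, 0.2454]
orientation: [-1.571, 0.005, -0.005]
force: [-0.7, -0.0, 0.5]
opening: 0.0523
t=51.2 th=-0.3 q1=-9 q6=-0.15 tilt=[-0. -1.  0.] twist=0.000 X=-0.0 Z=0.1 Ydown=-0.1 tip now=59.4 F=[-0.7 -0.   0.5] op=52.3
```

```bash
python3 -m inch '[{"x":0,"y":0,"z":0,"twist":0},{"x":0,"y":0,"z":0,"twist":0},{"x":0,"y":-5,"z":0,"twist":0},{"x":0,"y":-20,"z":0,"twist":0},{"x":0,"y":-20,"z":0,"twist":0},{"x":0,"y":-10,"z":0,"twist":0},{"x":0,"y":0,"z":0,"twist":0},{"x":0,"y":0,"z":0,"twist":0}]' 0.4
python3 -c "
from h import *
go(577,373.7,80)"
```

```text
t: 52.0
tool_pos: [0.5509, -0.0343, 0.3002]
orientation: [-1.571, 0.005, -0.005]
force: [0.4, -0.4, -0.6]
opening: 0.0649
t=52.0 th=-0.3 q1=-9 q6=-0.15 tilt=[-0. -1. -0.] twist=0.000 X=23.6 Z=408.2 Ydown=34.2 tip now=114.2 F=[ 0.4 -0.4 -0.6] op=64.9
```

```bash
python3 -m inch '[{"x":1,"y":0,"z":20,"twist":0},{"x":2,"y":0,"z":38,"twist":0},{"x":3,"y":0,"z":44,"twist":0},{"x":3,"y":0,"z":44,"twist":0},{"x":3,"y":0,"z":44,"twist":0},{"x":3,"y":0,"z":44,"twist":0},{"x":3,"y":0,"z":44,"twist":0},{"x":2,"y":4,"z":44,"twist":0},{"x":2,"y":10,"z":40,"twist":0},{"x":1,"y":10,"z":30,"twist":0},{"x":0,"y":10,"z":16,"twist":0},{"x":0,"y":0,"z":0,"twist":0}]' 0.5
python3 -m inch '[{"x":0,"y":0,"z":0,"twist":0},{"x":0,"y":0,"z":0,"twist":0}]'
python3 - <<'E'
from h import *
c=shot('top','t10.png');d=shot('scene','s10.png')
for k in RNG: print(k,pos(c,k)[:2],pos(d,k)[:1])
go(577,373.7,2)
E
```

```text
t: 53.2
tool_pos: [0.5747, 0.3752, 0.2625]
orientation: [-1.573, 0.006, 0.001]
force: [0.6, -1.2, -0.3]
opening: 0.0695
t: 53.4
tool_pos: [0.5767, 0.3725, 0.2665]
orientation: [-1.571, 0.005, -0.005]
force: [0.3, -0.7, -0.0]
opening: 0.0696
blue [(201.7, 155.8, 1454.0, array([762.2, 254.7]))] [(35.8, 34.8, 187.5, array([-1100.1,  -852.6]))]
green [(396.7, 153.6, 4674.0, array([ 779.2, -145. ]))] []
yellow [(342.4, 262.6, 511.5, array([551.9, -38.4]))] [(287.0, 233.5, 126.5, array([469.5, -28.1]))]
orange [(139.0, 244.1, 314.0, array([577.8, 372.8]))] [(492.1, 241.7, 186.0, array([574.7, 374.3]))]
t=53.5 th=-0.4 q1=29 q6=0.51 tilt=[ 0.001 -1.     0.   ] twist=0.000 X=0.0 Z=1.3 Ydown=79.2 tip now=81.2 F=[ 0.3  0.3 -0.2] op=69.7
```

View pics/s10.png

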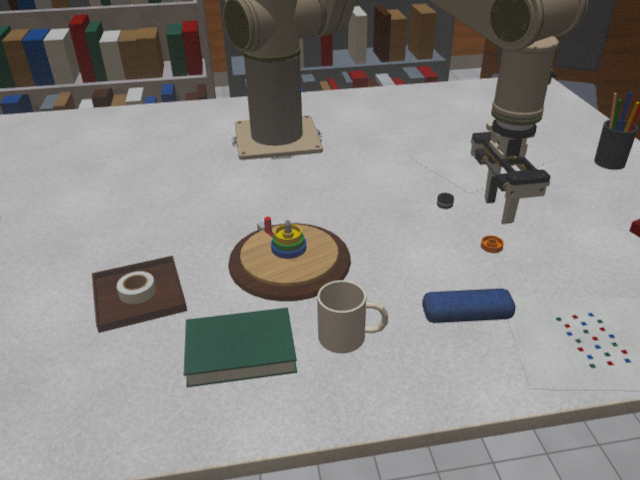

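```bash
python3 -m inch '[{"x":0,"y":15,"z":0.5,"twist":0},{"x":0,"y":20,"z":0,"twist":0},{"x":0,"y":20,"z":0,"twist":0},{"x":0,"y":13,"z":0,"twist":0},{"x":0,"y":6,"z":0,"twist":0},{"x":0,"y":4,"z":0,"twist":0},{"x":0,"y":0,"z":0,"twist":0},{"x":0,"y":0,"z":0,"twist":0}]'
python3 -m inch '[{"x":0,"y":0,"z":0,"twist":0},{"x":0,"y":0,"z":0,"twist":0},{"x":0,"y":0,"z":0,"twist":0},{"x":0,"y":0,"z":0,"twist":0},{"x":0,"y":0,"z":0,"twist":0},{"x":0,"y":0,"z":0,"twist":0}]' -0.25 5
python3 -c "
from h import *
go(577,373.7,1.5)"
```

```text
t: 54.3
tool_pos: [0.5769, 0.3742, 0.1895]
orientation: [-1.57, 0.004, -0.006]
force: [0.5, 0.1, -0.3]
opening: 0.0697
t: 54.9
tool_pos: [0.5766, 0.3741, 0.1888]
orientation: [-1.571, 0.004, -0.005]
force: [-0.6, 0.0, 2.3]
opening: 0.0439
t=54.9 th=-0.3 q1=29 q6=0.51 tilt=[ 0. -1.  0.] twist=0.000 X=0.4 Z=-0.4 Ydown=1.3 tip now=2.8 F=[-0.6  0.   2.3] op=43.9
```

```bash
python3 -m inch '[{"x":0,"y":0,"z":0,"twist":0},{"x":0,"y":1,"z":0,"twist":-0.14},{"x":0,"y":0,"z":0,"twist":-0.148},{"x":0,"y":0,"z":0,"twist":-0.148},{"x":0,"y":0,"z":0,"twist":-0.148},{"x":0,"y":0,"z":0,"twist":-0.148},{"x":0,"y":0,"z":0,"twist":-0.148},{"x":0,"y":0,"z":0,"twist":-0.148},{"x":0,"y":0,"z":0,"twist":-0.148},{"x":0,"y":0,"z":0,"twist":-0.148},{"x":0,"y":0,"z":0,"twist":-0.148},{"x":0,"y":0,"z":0,"twist":-0.1}]' 0.3
python3 -m inch '[{"x":0,"y":0,"z":0,"twist":0},{"x":0,"y":0,"z":0,"twist":0},{"x":0,"y":0,"z":0,"twist":0},{"x":0,"y":0,"z":0,"twist":0},{"x":0,"y":0,"z":0,"twist":0},{"x":0,"y":0,"z":0,"twist":0}]' -0.25 10
python3 -c "
from h import *
go(551,-34.2,115)"
```

```text
t: 56.1
tool_pos: [0.5763, 0.3739, 0.1872]
orientation: [-1.209, -1.209, 1.211]
force: [-0.2, -0.1, -0.7]
opening: 0.0603
t: 56.7
tool_pos: [0.5765, 0.374, 0.1875]
orientation: [-1.212, -1.205, 1.205]
force: [-0.6, -0.3, -0.6]
opening: 0.0435
t=56.7 th=89.7 q1=29 q6=-1.06 tilt=[-0. -1.  0.] twist=0.000 X=-408.3 Z=23.3 Ydown=-113.5 tip now=1.5 F=[-0.6 -0.3 -0.6] op=43.5
```

```bash
python3 -m inch '[{"x":0,"y":-8,"z":0,"twist":0},{"x":0,"y":-25,"z":0,"twist":0},{"x":0,"y":-30,"z":0,"twist":0},{"x":-18,"y":-30,"z":1,"twist":0},{"x":-36,"y":-20,"z":2,"twist":0},{"x":-46,"y":0,"z":3,"twist":0},{"x":-46,"y":0,"z":3,"twist":0},{"x":-46,"y":0,"z":3,"twist":0},{"x":-46,"y":0,"z":3,"twist":0},{"x":-46,"y":0,"z":3,"twist":0},{"x":-44,"y":0,"z":2,"twist":0},{"x":-40,"y":0,"z":2,"twist":0}]'
python3 -m inch '[{"x":-28,"y":0,"z":1,"twist":0},{"x":-12,"y":0,"z":0,"twist":0},{"x":0,"y":0,"z":0,"twist":0},{"x":0,"y":0,"z":0,"twist":0},{"x":0,"y":0,"z":0,"twist":0}]'
python3 -c "
from h import *
go(551,-34.2,100)"
```

```text
t: 57.9
tool_pos: [0.5524, 0.0041, 0.3015]
orientation: [-1.213, -1.206, 1.205]
force: [0.3, -0.3, -1.2]
opening: 0.0438
t: 58.4
tool_pos: [0.5517, -0.0325, 0.3006]
orientation: [-1.211, -1.207, 1.206]
force: [0.5, -0.2, -0.6]
opening: 0.0436
t=58.4 th=89.8 q1=-9 q6=-1.72 tilt=[ 0. -1. -0.] twist=0.000 X=-1.7 Z=0.6 Ydown=14.6 tip now=114.6 F=[ 0.5 -0.2 -0.6] op=43.6
```

Target tip 71+1.5=72.5.

```bash
python3 -m inch '[{"x":-1.5,"y":6,"z":0.5,"twist":0},{"x":0,"y":8,"z":0,"twist":0},{"x":0,"y":0,"z":0,"twist":0},{"x":0,"y":0,"z":0,"twist":0},{"x":0,"y":0,"z":0,"twist":0}]'
python3 -c "
from h import *
go(551,-34.2,72.5)"
```

```text
t: 58.9
tool_pos: [0.5511, -0.0353, 0.2865]
orientation: [-1.211, -1.206, 1.206]
force: [-0.2, -0.2, -0.9]
opening: 0.0432
t=58.9 th=89.7 q1=-9 q6=-1.72 tilt=[ 0. -1.  0.] twist=0.000 X=1.1 Z=0.1 Ydown=28.0 tip now=100.5 F=[-0.2 -0.2 -0.9] op=43.2
```

```bash
python3 -m inch '[{"x":0.8,"y":6,"z":0,"twist":0},{"x":0,"y":8,"z":0,"twist":0},{"x":0,"y":7,"z":0,"twist":0},{"x":0,"y":4,"z":0,"twist":0},{"x":0,"y":0,"z":0,"twist":0},{"x":0,"y":0,"z":0,"twist":0},{"x":0,"y":0,"z":0,"twist":0}]'
python3 -c "
from h import *
go(551,-34.2,72.5)"
```

```text
t: 59.6
tool_pos: [0.5512, -0.0346, 0.2619]
orientation: [-1.212, -1.206, 1.205]
force: [0.3, -0.4, -0.9]
opening: 0.0435
t=59.6 th=89.7 q1=-9 q6=-1.72 tilt=[-0.    -1.    -0.001] twist=0.000 X=0.4 Z=0.2 Ydown=3.4 tip now=75.9 F=[ 0.3 -0.4 -0.9] op=43.5
```

```bash
python3 -m inch '[{"x":0.3,"y":3,"z":0,"twist":0},{"x":0,"y":0,"z":0,"twist":0},{"x":0,"y":0,"z":0,"twist":0}]'
python3 -c "
from h import *
go(551,-34.2,72.5)"
python3 -m inch '[{"x":0,"y":0,"z":0,"twist":0},{"x":0,"y":0,"z":0,"twist":0},{"x":0,"y":-5,"z":0,"twist":0},{"x":0,"y":-20,"z":0,"twist":0},{"x":0,"y":-20,"z":0,"twist":0},{"x":0,"y":0,"z":0,"twist":0},{"x":0,"y":0,"z":0,"twist":0}]' 0.2
python3 -c "
from h import *
go(412.6,332,80)"
```

```text
t: 59.9
tool_pos: [0.551, -0.0342, 0.2585]
orientation: [-1.211, -1.206, 1.206]
force: [0.2, 0.3, -0.6]
opening: 0.0438
t=59.9 th=89.7 q1=-9 q6=-1.72 tilt=[ 0. -1.  0.] twist=0.000 X=0.0 Z=0.0 Ydown=-0.0 tip now=72.5 F=[ 0.2  0.3 -0.6] op=43.8
t: 60.6
tool_pos: [0.5513, -0.0343, 0.304]
orientation: [-1.213, -1.207, 1.205]
force: [0.3, 0.3, 0.1]
opening: 0.0563
t=60.6 th=89.7 q1=-9 q6=-1.72 tilt=[-0.    -1.    -0.001] twist=0.000 X=365.6 Z=140.4 Ydown=38.0 tip now=118.0 F=[0.3 0.3 0.1] op=56.3
```

```bash
python3 -m inch '[{"x":20,"y":0,"z":8,"twist":0},{"x":35,"y":0,"z":14,"twist":0},{"x":38,"y":0,"z":14,"twist":0},{"x":38,"y":0,"z":14,"twist":0},{"x":38,"y":0,"z":15,"twist":0},{"x":38,"y":0,"z":15,"twist":0},{"x":38,"y":0,"z":15,"twist":0},{"x":38,"y":5,"z":15,"twist":0},{"x":38,"y":10,"z":14,"twist":0},{"x":30,"y":12,"z":11,"twist":0},{"x":14,"y":10,"z":5,"twist":0},{"x":0,"y":0,"z":0,"twist":0}]' 0.4
python3 -m inch '[{"x":0,"y":0,"z":0,"twist":0},{"x":0,"y":0,"z":0,"twist":0}]'
python3 - <<'E'
from h import *
c=shot('top','t11.png');d=shot('scene','s11.png')
for k in RNG: print(k,pos(c,k)[:2],pos(d,k)[:1])
go(412.5,332,2)
E
```

```text
t: 61.8
tool_pos: [0.4111, 0.332, 0.2637]
orientation: [-1.209, -1.204, 1.211]
force: [-0.3, -1.0, -0.4]
opening: 0.0655
t: 62.0
tool_pos: [0.4135, 0.3304, 0.2667]
orientation: [-1.212, -1.205, 1.205]
force: [0.9, -0.5, 0.5]
opening: 0.0653
blue [(201.3, 155.9, 1458.0, array([762. , 255.4]))] [(35.8, 34.8, 187.0, array([-1099.6,  -852.5]))]
green [(396.7, 153.6, 4666.0, array([ 779.3, -145.1]))] []
yellow [(342.4, 262.6, 511.5, array([551.8, -38.4]))] []
orange [(343.0, 262.1, 308.0, array([552.8, -39.7]))] [(287.4, 227.9, 118.0, array([449.2, -25. ]))]
t=62.1 th=89.6 q1=33 q6=-0.99 tilt=[ 0.    -1.    -0.001] twist=0.000 X=1.5 Z=1.2 Ydown=79.1 tip now=81.1 F=[-0.3  0.2  0.1] op=64.8
```

View pics/s11.png

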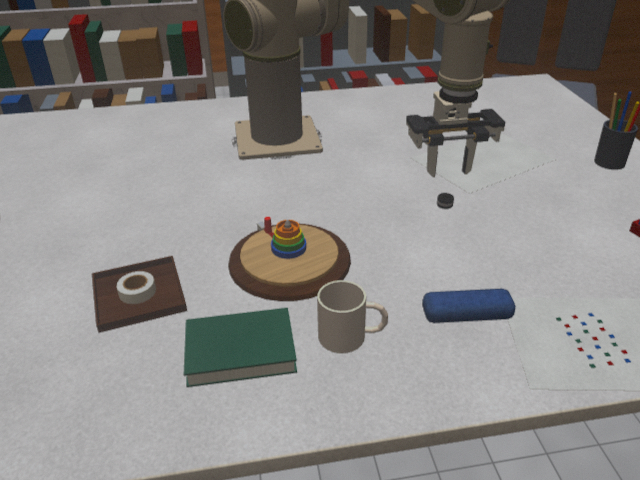

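```bash
python3 -m inch '[{"x":1.2,"y":15,"z":0.6,"twist":0},{"x":0,"y":20,"z":0,"twist":0},{"x":0,"y":20,"z":0,"twist":0},{"x":0,"y":12,"z":0,"twist":0},{"x":0,"y":6,"z":0,"twist":0},{"x":0,"y":3,"z":0,"twist":0},{"x":0,"y":0,"z":0,"twist":0},{"x":0,"y":0,"z":0,"twist":0}]'
python3 -m inch '[{"x":0,"y":0,"z":0,"twist":0},{"x":0,"y":0,"z":0,"twist":0},{"x":0,"y":0,"z":0,"twist":0},{"x":0,"y":0,"z":0,"twist":0},{"x":0,"y":0,"z":0,"twist":0},{"x":0,"y":0,"z":0,"twist":0}]' -0.4 5
python3 -c "
from h import *
go(412.5,332,3.5)"
```

```text
t: 62.9
tool_pos: [0.4126, 0.3329, 0.1913]
orientation: [-1.212, -1.207, 1.205]
force: [1.6, -0.4, 0.2]
opening: 0.0647
t: 63.5
tool_pos: [0.4123, 0.3326, 0.1907]
orientation: [-1.212, -1.206, 1.205]
force: [-0.3, 0.1, 1.3]
opening: 0.035
t=63.5 th=89.7 q1=33 q6=-0.98 tilt=[ 0. -1. -0.] twist=0.000 X=-0.6 Z=-0.2 Ydown=1.2 tip now=4.7 F=[-0.3  0.1  1.3] op=35.0
```

```bash
python3 -m inch '[{"x":0,"y":0,"z":0,"twist":0},{"x":0,"y":0,"z":0,"twist":0.14},{"x":0,"y":0,"z":0,"twist":0.148},{"x":0,"y":0,"z":0,"twist":0.148},{"x":0,"y":0,"z":0,"twist":0.148},{"x":0,"y":0,"z":0,"twist":0.148},{"x":0,"y":0,"z":0,"twist":0.148},{"x":0,"y":0,"z":0,"twist":0.148},{"x":0,"y":0,"z":0,"twist":0.148},{"x":0,"y":0,"z":0,"twist":0.148},{"x":0,"y":0,"z":0,"twist":0.148},{"x":0,"y":0,"z":0,"twist":0.1}]' 0.1
python3 -m inch '[{"x":0,"y":0,"z":0,"twist":0},{"x":0,"y":0,"z":0,"twist":0},{"x":0,"y":0,"z":0,"twist":0},{"x":0,"y":0,"z":0,"twist":0},{"x":0,"y":0,"z":0,"twist":0},{"x":0,"y":0,"z":0,"twist":0}]' -0.4 10
python3 -c "
from h import *
go(551,-34.2,118)"
```

```text
t: 64.7
tool_pos: [0.4122, 0.3326, 0.1904]
orientation: [-1.571, 0.009, -0.009]
force: [-0.4, -1.2, 0.2]
opening: 0.0513
t: 65.3
tool_pos: [0.4122, 0.3326, 0.1905]
orientation: [-1.571, 0.004, -0.004]
force: [-0.4, -0.1, -0.7]
opening: 0.0349
t=65.3 th=-0.3 q1=33 q6=0.59 tilt=[-0. -1. -0.] twist=0.000 X=140.9 Z=-366.0 Ydown=-113.5 tip now=4.5 F=[-0.4 -0.1 -0.7] op=34.9
```

```bash
python3 -m inch '[{"x":0,"y":-8,"z":0,"twist":0},{"x":0,"y":-25,"z":0,"twist":0},{"x":0,"y":-30,"z":0,"twist":0},{"x":7,"y":-30,"z":-18,"twist":0},{"x":14,"y":-20,"z":-36,"twist":0},{"x":16,"y":0,"z":-42,"twist":0},{"x":16,"y":0,"z":-42,"twist":0},{"x":16,"y":0,"z":-42,"twist":0},{"x":16,"y":0,"z":-42,"twist":0},{"x":16,"y":0,"z":-42,"twist":0},{"x":16,"y":0,"z":-42,"twist":0},{"x":12,"y":0,"z":-32,"twist":0}]'
python3 -m inch '[{"x":8,"y":0,"z":-20,"twist":0},{"x":4,"y":0,"z":-8,"twist":0},{"x":0,"y":0,"z":0,"twist":0},{"x":0,"y":0,"z":0,"twist":0},{"x":0,"y":0,"z":0,"twist":0}]'
python3 -c "
from h import *
go(551,-34.2,88.5)"
```

```text
t: 66.5
tool_pos: [0.5397, -0.0087, 0.3045]
orientation: [-1.571, 0.005, -0.006]
force: [0.2, -0.1, -0.7]
opening: 0.035
t: 67.0
tool_pos: [0.5507, -0.033, 0.3036]
orientation: [-1.57, 0.004, -0.003]
force: [-0.4, -0.7, -0.6]
opening: 0.0349
t=67.0 th=-0.3 q1=-9 q6=-0.15 tilt=[-0. -1.  0.] twist=0.000 X=0.3 Z=-1.2 Ydown=29.1 tip now=117.6 F=[-0.4 -0.7 -0.6] op=34.9
```

```bash
python3 -m inch '[{"x":0,"y":6,"z":-0.5,"twist":0},{"x":0,"y":6,"z":0,"twist":0},{"x":0,"y":0,"z":0,"twist":0},{"x":0,"y":0,"z":0,"twist":0},{"x":0,"y":0,"z":0,"twist":0}]'
python3 -c "
from h import *
go(551,-34.2,88.5)"
```

```text
t: 67.5
tool_pos: [0.551, -0.0347, 0.2916]
orientation: [-1.571, 0.005, -0.005]
force: [-0.2, 0.2, -0.2]
opening: 0.0351
t=67.5 th=-0.3 q1=-9 q6=-0.15 tilt=[-0. -1. -0.] twist=0.000 X=-0.0 Z=0.5 Ydown=17.1 tip now=105.6 F=[-0.2  0.2 -0.2] op=35.1
```

```bash
python3 -m inch '[{"x":0,"y":5,"z":0.4,"twist":0},{"x":0,"y":6,"z":0,"twist":0},{"x":0,"y":4,"z":0,"twist":0},{"x":0,"y":1.5,"z":0,"twist":0},{"x":0,"y":0,"z":0,"twist":0},{"x":0,"y":0,"z":0,"twist":0},{"x":0,"y":0,"z":0,"twist":0}]'
python3 -c "
from h import *
go(551,-34.2,88.5)"
```

```text
t: 68.2
tool_pos: [0.551, -0.0344, 0.2751]
orientation: [-1.571, 0.005, -0.005]
force: [0.2, 0.4, -0.0]
opening: 0.0348
t=68.2 th=-0.3 q1=-9 q6=-0.15 tilt=[ 0. -1. -0.] twist=0.000 X=-0.0 Z=0.2 Ydown=0.6 tip now=89.1 F=[ 0.2  0.4 -0. ] op=34.8
```

Lower the last bit, release, rise and step aside for a check.

```bash
python3 -m inch '[{"x":0,"y":0.8,"z":0,"twist":0},{"x":0,"y":0,"z":0,"twist":0},{"x":0,"y":0,"z":0,"twist":0}]'
python3 -m inch '[{"x":0,"y":0,"z":0,"twist":0},{"x":0,"y":0,"z":0,"twist":0},{"x":0,"y":-5,"z":0,"twist":0},{"x":0,"y":-20,"z":0,"twist":0},{"x":0,"y":-25,"z":0,"twist":0},{"x":0,"y":-20,"z":0,"twist":0},{"x":-10,"y":0,"z":25,"twist":0},{"x":-10,"y":0,"z":40,"twist":0},{"x":-10,"y":0,"z":40,"twist":0},{"x":-10,"y":0,"z":40,"twist":0},{"x":-10,"y":0,"z":40,"twist":0},{"x":-10,"y":0,"z":40,"twist":0}]' 0.2
python3 -m inch '[{"x":0,"y":0,"z":40,"twist":0},{"x":0,"y":0,"z":30,"twist":0},{"x":0,"y":0,"z":0,"twist":0},{"x":0,"y":0,"z":0,"twist":0}]'
python3 - <<'E'
from h import *
c=shot('top','t12.png');d=shot('scene','s12.png')
cv2.imwrite('pics/t12c.png',cv2.resize(c['color'][190:340,265:420,::-1],None,fx=4,fy=4,interpolation=cv2.INTER_CUBIC))
cv2.imwrite('pics/s12c.png',cv2.resize(d['color'][200:305,220:375,::-1],None,fx=4,fy=4,interpolation=cv2.INTER_CUBIC))
# mark angle in top view: red mask; peg top vs pointer
ctr=np.array([549.37,-34.14])
hsv=cv2.cvtColor(c['color'],cv2.COLOR_RGB2HSV)
m=cv2.inRange(hsv,(0,150,50),(6,255,255))|cv2.inRange(hsv,(174,150,50),(180,255,255)); m[:270]=0;m[:,:335]=0;m[325:]=0;m[:,400:]=0
dark=m&cv2.inRange(hsv,(0,0,0),(180,255,135))
ys,xs=np.nonzero(m); P=np.array([onplane(c,u,v,.024)[:2]*1000 for u,v in zip(xs,ys) if c['color'][v,u,0]<140])-ctr
r=np.hypot(*P.T); a=np.degrees(np.arctan2(P[:,1],P[:,0])); print('mark',np.median(a[r<75]),len(a),r.min(),r.max())
b=[(u,v) for u,v in zip(xs,ys) if c['color'][v,u,0]>=150]; 
if b: q=onplane(c,*np.mean(b,0),.058)[:2]*1000-ctr; print('peg',np.hypot(*q),np.degrees(np.arctan2(q[1],q[0])))
w=cv2.inRange(hsv,(90,0,85),(130,60,255)); w[:305]=0;w[325:]=0;w[:,:352]=0;w[:,372:]=0
ys,xs=np.nonzero(w); sel=[(u,v) for u,v in zip(xs,ys)]
Q=np.array([onplane(c,u,v,.02)[:2]*1000 for u,v in sel])-ctr; rr=np.hypot(*Q.T); Q=Q[rr<124]; q=Q.mean(0); print('pointer',len(Q),np.hypot(*q),np.degrees(np.arctan2(q[1],q[0])))
go(551,-34,100)
E
```

```text
t: 68.5
tool_pos: [0.5511, -0.0343, 0.2745]
orientation: [-1.571, 0.004, -0.005]
force: [0.4, 0.6, 0.8]
opening: 0.0347
t: 69.7
tool_pos: [0.4917, 0.1925, 0.3448]
orientation: [-1.571, 0.004, -0.005]
force: [1.0, 0.6, -0.1]
opening: 0.0557
t: 70.1
tool_pos: [0.4926, 0.2614, 0.3443]
orientation: [-1.571, 0.003, -0.003]
force: [-0.4, -0.4, -0.8]
opening: 0.0558
mark -156.27934084481473 94 43.09671732843419 94.06662250474953
peg 82.13022238669467 -156.20050181202333
pointer 43 110.7390501400277 -156.32907876935013
t=70.2 th=-0.4 q1=23 q6=0.40 tilt=[-0.    -1.    -0.001] twist=0.000 X=60.0 Z=-293.8 Ydown=58.3 tip now=158.3 F=[ 0.5 -0.  -0.1] op=55.6
```

View pics/t12c.png

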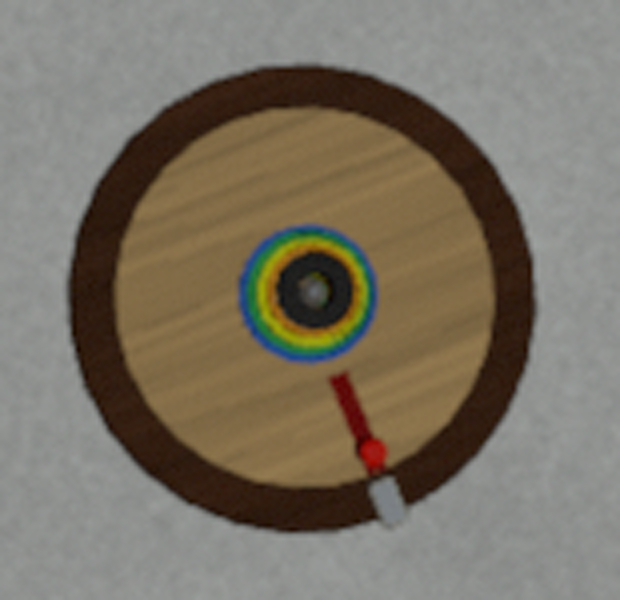

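View pics/s12c.png

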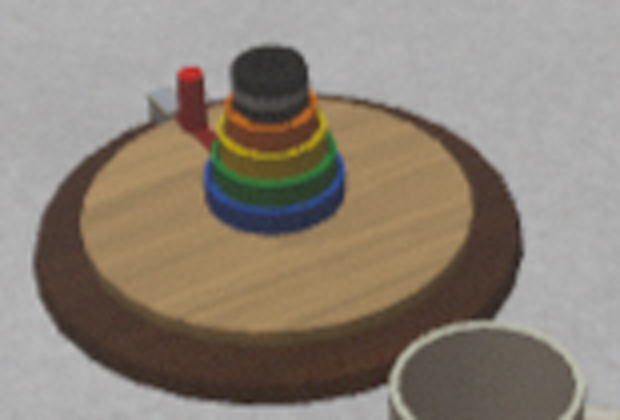

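View pics/s12.png

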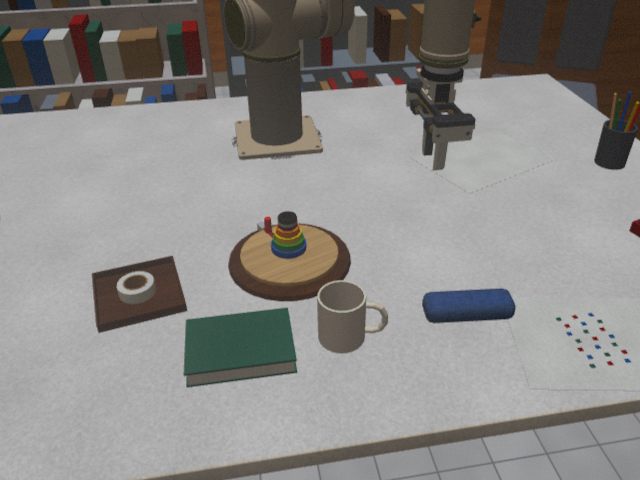

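```bash
python3 -c "
from h import *
print(robot.close_job(), robot.read_state()['t'])"
```

```text
the job is handed in; nothing more can be done
the job is handed in; nothing more can be done
```

The carousel is set up as asked, and I handed the job in about 70 s into the 210 s allowed.

**What I did:**
1. I lifted the tape off the spindle and laid it flat in the tray.
2. I turned the turntable by its peg to the pointer.
3. I put the cork pad on the spindle and stacked the blue, green, yellow and orange dishes on it, then the black collar.

**Last checks:**
- **Turntable:** in the top view the red mark is at -156.28° and the pointer at -156.33°, so they line up within about 0.1°.
- **Stack:** both pictures show it upright and concentric with the collar on top. The cork pad is hidden under the blue dish, and I last saw it when it was on the spindle alone.
- **Tape:** it lies flat in the tray.
- **Bystanders:** the mug, book and glasses case look unmoved in the pictures.
- **Forces:** the wrist readings I took stayed under about 11 N; the highest was when I gripped the spindle to locate it.

No final check failed. The two cameras disagreed by about 2–4 mm on the dishes and collar and up to about 7 mm on the carousel centre. I settled that by gripping the spindle and by gripping each piece (not the tape) in two directions before lifting it. I saw no object knocked aside in the looks I took during the run.

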